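# Hang the sample holder on the display stand's stud

### The arm

A 7-joint arm with a two-finger parallel gripper is mounted at the origin on the work surface. World frame = base frame: x ahead of the robot, y to its left, z up, the work surface at z = 0. Lengths are in m, angles in rad, forces in N, time in s.
With the tool pointing down it reaches from about 0.4 to 0.875 m from the base axis. Payload 6.5 kg.
Tool frame: the origin (TCP) lies at the very end of the fingers, on their centre line; the grasp point (between the pads) lies 19 mm behind it (grasp_offset is the distance from the TCP to the grasp point, in m); z points along the fingers, y is the direction in which the jaws open and shut (so a half turn about z gives the same grasp; the last joint's range is limited). The gripper opens to 88 mm and grips with 3 to 60 N. Pads are 18 mm wide; open, the fingers measure 123 mm over their backs; the gripper's body (75 mm by 187 mm) begins 45 mm behind the grasp point.
Start: joints at [-0.066, 0.536, -0.004, 1.538, 0.003, 1.067, -0.071], TCP at [0.65, -0, 0.207] pointing down, gripper open.
Joint ranges: [-2.7, 2.7], [-0.37, 2.16], [-1.27, 1.26], [0.24, 2.4], [-1.31, 4.45], [0.19, 1.91], [-2.76, 2.76]. Speed limits (rad/s): [2.39, 2.39, 3.14, 3.14, 3.14, 3.14, 3.14].

### API

Orientations are given as a unit quaternion [x, y, z, w].
In Python, from plant import read_state, capture, job_done, grasp_offset gives the robot as it stands.
- The arm moves only by the tool apply_moves, never from a script. Its argument "increments" is text: rows parted by semicolons, each of 5 numbers parted by spaces: the shift along the tool's x, y, z in cm, then the turn about the tool's z in rad, then the finger opening in cm, from 0 to 8.81. In form: x y z twist fingers; .... A call has 1 to 8 rows; each row shifts and turns the commanded pose from where the row before left it, along the tool's axes as they then stand; what a row does not reach is not made up. A row lasts 1/10 s, in which the tool goes at most 50 mm and 8.59 degrees, less where a joint would pass 70% of its speed; a pose out of reach is approached as far as the arm can. A call with a gripper value outside its range is refused whole. The fingers move at their own pace and stop on an object; "force" is the grip in N (left out, the last holds). Time passes only in rows, so rows that do not move let the fingers close. It gives the time, the measured TCP pose, the force and the opening at its end, in the units of the state.
- read_state(): the state, without advancing time (a new reading comes with each control period).
- capture(name): name is "scene" or "side" or "wrist"; returns a dict with "frame" (480x640x3 uint8, blue, green, red), "fovy" (degrees; the focal length in pixels is half the picture's height over the tangent of half this angle, whatever the lens; pixels are square), "cx", "cy" (the principal point, pixels), "position" and "orientation" of the camera in the world. Camera axes: x right, y down, z forward; pixel columns grow to the right and rows downward; lengths in m; the calibration is good to about 2 mm. A picture is of the moment at which its call begins. There is no depth.
- job_done(): hands the job in, once; it reports no verdict.
The state is a dict: "time": time; "qpos": joint angles; "joint_vel": joint speeds; "tau": joint torques, N m; "eef_pos": TCP position; "orientation": TCP orientation; "wrist_force": force on the tool from outside, world axes, zero at the start; "wrist_torque": the same for the moment, N m; "gripper_width": opening from 0.0 (shut) to 1.0 (fully open).
Only numpy, scipy, OpenCV 4.12 (cv2) and the standard library are available. Lean on these libraries where they do the work, as an engineer would, in place of code of your own. Each camera call takes 0.05 s, during which the arm holds its last target.

### The job

Hang the white sample holder on the plywood display stand: pass the keyhole in its back plate over the stud's head until the plate is flush against the board, then lower it, without letting it drop, until the stud sits at the top of the narrow slot, and let go so that it hangs there upright and still. Leave the other things on the table standing where they are.

Things in the scene. Friction and masses are not known exactly. Their poses are not given: they have to be found in the camera images.
- holder: Loose open-topped box of white painted sheet, about 0.25 to 0.5 kg, standing upright: 80 mm deep (x), 110 mm wide (y), floor 5 mm thick. Origin at the centre of its underside, z up. Back plate 5 mm thick, outer face at x = +40 mm, flat, 155 mm tall, holds the keyhole. Side and front walls 60 mm tall; front wall at -x, 10 mm thick.
- grip_tab (a point): Upright tab rising from the middle of the holder's front wall, 10 mm thick (x), 50 mm wide (y), its top 130 mm above the holder's underside. This point is in its middle, 112 mm above the underside and 35 mm in front (-x) of the holder's origin. Pinch it front to back from above, one finger inside the box (65 mm free between tab and back plate).
- keyhole (a point): Centre of the keyhole's round entry on the holder's outer back face, 40 mm behind (+x) and 112 mm above the holder's origin; axes as the holder. The entry is 23 mm across (rounded square, through the plate). From it a slot 12 mm wide runs straight up; its closed top end is 28 mm above this point.
- stand: Fixed upright plywood board, 170 mm wide, 18 mm thick, top 227 mm above the table, on a foot 12 mm thick that reaches 50 mm out in front. Origin on the table under the middle of the front face, which is the plane x = 0 and looks along -x; z up. Hung, the holder's axes match the stand's, its back lies on the board and its underside is 136 mm below the stud's axis.
- stud_slot (a point): Middle of an upright adjusting slot in the board's front face, 185 mm above the table; axes as the stand. One rigid steel stud is clamped in it, pointing along -x at y = 0, its height unreported: up to 20 mm above or below this point, so feel or look for it. Shank 8 mm across; flat round head 18 mm across, its back 8 mm and its front 13 mm from the board.
- bowl: white plastic mixing bowl, 130 mm across, 85 mm tall, standing; origin at the centre of its underside
- jar_a: glass cream jar with white lid, 56 mm across, 55 mm tall, standing; origin at the centre of its underside, on the robot's side of the table
- jar_b: another such jar, beyond the working area
- bottle_a: clear glass bottle with metal cap, 56 mm across, 170 mm tall, standing; origin at the centre of its underside; far left
- bottle_b: another such bottle, nearer left
- dropper: amber dropper bottle, 32 mm across, 85 mm tall, standing; origin at the centre of its underside
- spatula: spatula lying on the table at the right, handle along its -x; origin at the centre of its underside
Things that resemble listed ones, but are neither listed nor needed, are in the scene too. What is shaped like the stand but purple is not meant.

How it is judged:
By the outcome, as a careful person would: the job done as asked, in the order asked, and still so for the second after the job is handed in, with the robot touching nothing.
It also fails if it takes over 48 s, if anything falls off the work surface, if the arm or the gripper's body presses on something with over 40 N, if the wrist force passes 120 N, or if a joint passes its speed limit or range.

## Working session

There is one attempt and no reset: what is moved stays moved. The work goes in short steps, Python scripts to look and compute and a tool call to move; the robot and the scene stay as the last step left them, time stands still between calls to the robot, and variables do not carry over. Pictures are saved under pics/ and viewed, and the job is handed in when it is done.

Besides the shell and the picture viewer there is one more tool, called after "Request:" by a JSON object that holds its "op" and its "data", one argument or row to a line. apply_moves: Moves the arm, as the interface text tells. Its arguments: {"type":"object","properties":{"increments":{"type":"string"},"force":{"type":"number"}},"required":["increments"]}

```bash
mkdir -p pics; ls; cat > h.py <<'E'
import numpy as np, cv2, pickle
from scipy.spatial.transform import Rotation as R
from plant import read_state, capture, job_done, grasp_offset
def cap(name,fn):
    c=capture(name); cv2.imwrite('pics/%s.png'%fn,c['frame']); pickle.dump(c,open('pics/%s.pkl'%fn,'wb')); return c
def load(fn): return pickle.load(open('pics/%s.pkl'%fn,'rb'))
def f(c): return 240/np.tan(np.radians(c['fovy'])/2)
def ray(c,u,v):
    d=np.array([(u-c['cx'])/f(c),(v-c['cy'])/f(c),1.]); return np.array(c['position']),R.from_quat(c['orientation']).apply(d)
def atz(c,u,v,z):
    p,d=ray(c,u,v); return p+d*(z-p[2])/d[2]
def proj(c,P):
    q=R.from_quat(c['orientation']).inv().apply(np.atleast_2d(P)-np.array(c['position'])); return np.c_[q[:,0]/q[:,2]*f(c)+c['cx'],q[:,1]/q[:,2]*f(c)+c['cy']]
def tri(obs):
    A=np.zeros((3,3));b=np.zeros(3)
    for c,u,v in obs:
        p,d=ray(c,u,v);d=d/np.linalg.norm(d);M=np.eye(3)-np.outer(d,d);A+=M;b+=M@p
    return np.linalg.solve(A,b)
def crop(fn,x0,y0,x1,y1,out,s=None):
    im=cv2.imread('pics/%s.png'%fn)[y0:y1,x0:x1]
    s=s or min(800/(x1-x0),600/(y1-y0)); cv2.imwrite('pics/%s.png'%out,cv2.resize(im,None,fx=s,fy=s,interpolation=cv2.INTER_CUBIC)); print('scale',s)
E
python3 - <<'E'
from h import *
for n in ['scene','side','wrist']:
    c=cap(n,n+'0'); print(n,c['fovy'],c['cx'],c['cy'],c['position'],c['orientation'])
print(read_state(),grasp_offset)
E
```

```text
pics
scene 45.121520986122064 325.3545884052748 243.73111605537085 [ 1.20491212 -0.85111574  1.0916321 ] [ 0.85746107  0.30122451 -0.14829319 -0.38991465]
side 53.53336567468857 319.4729748825542 236.552079260166 [0.33255147 0.73395323 1.02554653] [-0.09489043  0.93658288 -0.33506633  0.03922854]
wrist 66.59429060336376 321.32378430050227 232.83503425047945 [0.64982765 0.06735149 0.38455294] [ 9.91404034e-01 -3.03943912e-05 -2.78252936e-04  1.30835633e-01]
{'time': 0.15, 'qpos': array([-0.06620251,  0.53699554, -0.00442471,  1.53861415,  0.00258634,
        1.0673115 , -0.07123301]), 'joint_vel': array([ 0.00082828, -0.00164867,  0.00101906, -0.00131499,  0.00087814,
        0.00056028, -0.00036823]), 'tau': array([ 1.87267411e-03, -5.71325254e+01,  9.91865471e-01, -2.51826882e+01,
       -5.61970426e-02,  1.52406085e-02,  1.04863441e-04]), 'eef_pos': array([ 6.49493499e-01, -1.29584846e-05,  2.06550784e-01]), 'orientation': array([ 7.07098743e-01,  7.07114510e-01, -4.99877573e-04, -4.33112507e-04]), 'wrist_force': array([-0.56248653, -0.24250114, -0.97101177]), 'wrist_torque': array([ 0.00378115, -0.04372037,  0.00675602]), 'gripper_width': 1.0048742358060734} 0.0187
```

View pics/scene0.png

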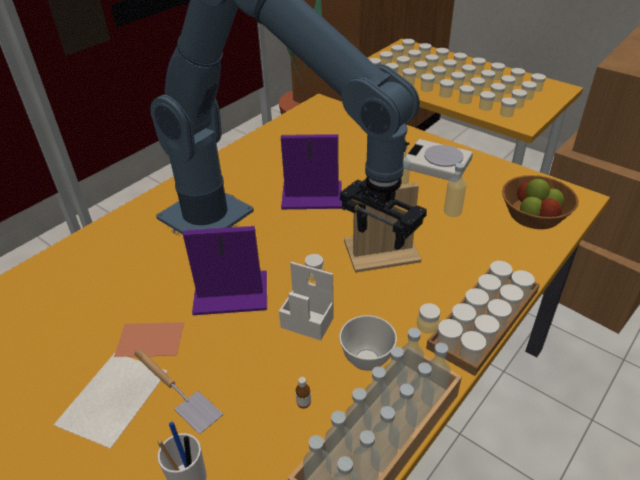

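View pics/side0.png

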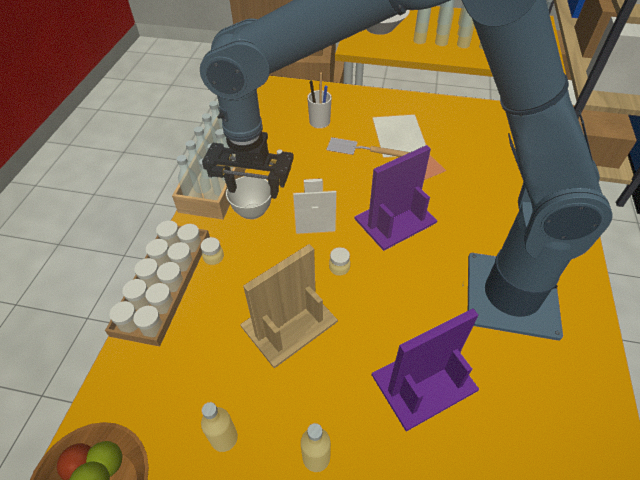

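View pics/wrist0.png

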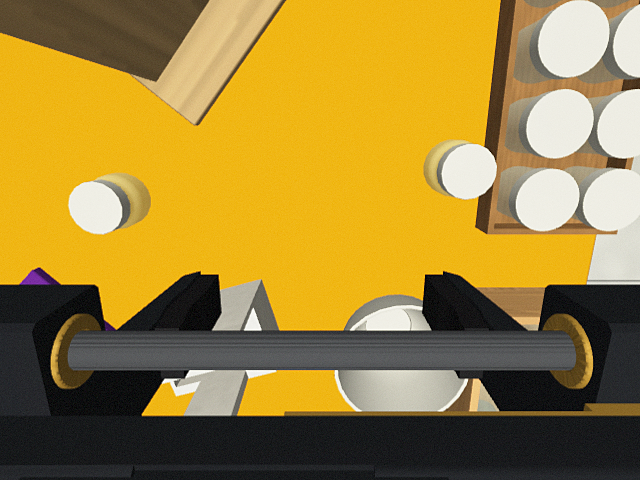

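The plywood stand is at scene (385,235). The two purple lookalikes at (225,265) and (310,165) are not meant. The white holder is at scene (308,305), the bowl is beside it at (368,343), and jar_a is at (314,265). I'll enlarge crops to confirm.

```bash
python3 - <<'E'
from h import *
crop('scene0',260,250,360,350,'s_hold'); crop('scene0',330,170,440,280,'s_stand'); crop('side0',280,170,350,240,'d_hold'); crop('side0',230,235,350,370,'d_stand')
E
```

```text
scale 6.0
scale 5.454545454545454
scale 8.571428571428571
scale 4.444444444444445
```

View pics/s_hold.png

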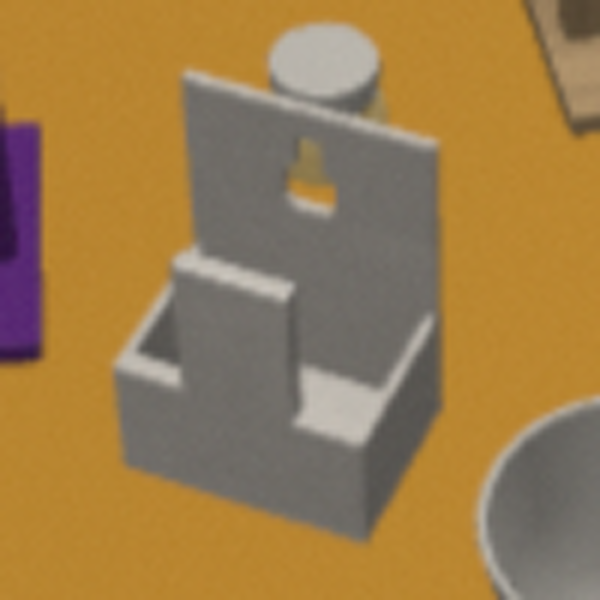

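View pics/s_stand.png

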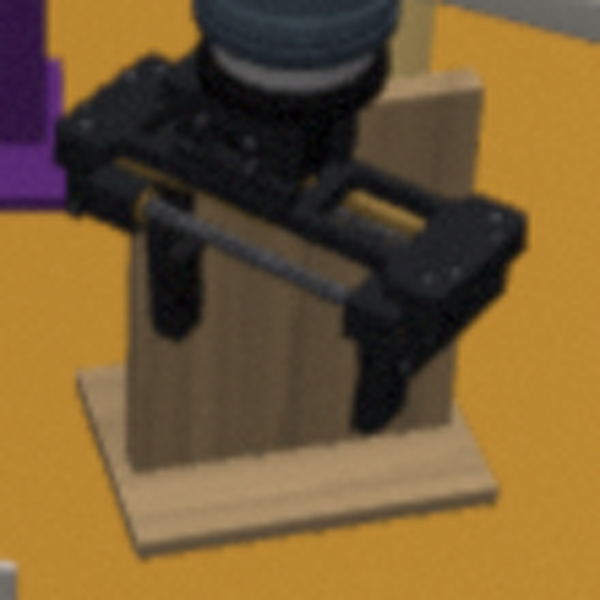

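View pics/d_hold.png

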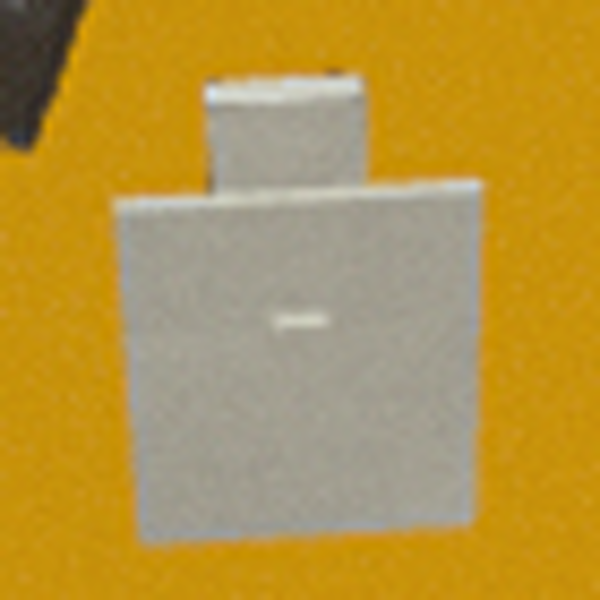

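View pics/d_stand.png

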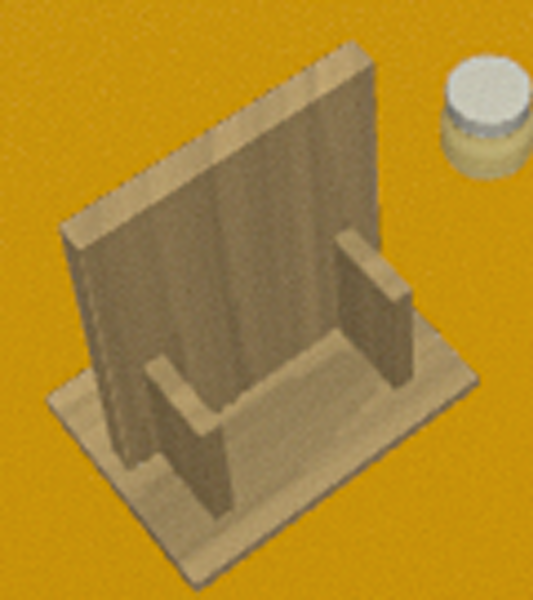

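```bash
cat > fit.py <<'E'
from h import *
from scipy.optimize import least_squares
def up(p,s,o): return (np.array(p,float)+.5)/s-.5+np.array(o)
def fit(obs,x0):
    # obs: (cam, uv, P local); pose x,y,yaw on table
    def pr(x,c,P):
        return proj(c,R.from_euler('z',x[2]).apply(P)+[x[0],x[1],0])[0]
    fun=lambda x:np.concatenate([pr(x,c,P)-uv for c,uv,P in obs])
    best=min((least_squares(fun,[*x0,a],loss='soft_l1') for a in np.arange(-3,3.2,.5)),key=lambda r:r.cost)
    return best.x,fun(best.x).reshape(-1,2)
E
python3 - <<'E'
from fit import *
S,D=load('scene0'),load('side0')
m=lambda *a:np.array(a)/1000
s=lambda *p:up(p,6,(260,250)); d=lambda *p:up(p,600/70,(280,170))
H=[(S,s(125,463),m(-40,55,0)),(S,s(370,541),m(-40,-55,0)),(S,s(117,366),m(-40,55,60)),(S,s(366,443),m(-40,-55,60)),(S,s(185,73),m(40,55,155)),(S,s(438,143),m(40,-55,155)),(S,s(440,408),m(40,-55,0)),
(S,s(175,266),m(-40,25,130)),(S,s(290,299),m(-40,-25,130)),
(D,d(118,210),m(40,-55,155)),(D,d(482,188),m(40,55,155)),(D,d(143,545),m(40,-55,0)),(D,d(474,523),m(40,55,0))]
x,r=fit(H,[.6,-.1]); print('holder',x,np.degrees(x[2]));print(r.round(2).tolist())
k=600/110; s=lambda *p:up(p,k,(330,170)); d=lambda *p:up(p,600/135,(230,235))
T=[(S,s(130,470),m(0,85,12)),(S,s(455,420),m(0,-85,12)),(S,s(482,95),m(0,-85,227)),
(D,d(62,228),m(0,-85,227)),(D,d(352,42),m(0,85,227)),(D,d(375,67),m(18,85,227)),(D,d(82,250),m(18,-85,227)),(D,d(130,467),m(18,-85,12))]
x,r=fit(T,[.6,.1]); print('stand',x,np.degrees(x[2]));print(r.round(2).tolist())
# jars, bowl
print('jarA',atz(S,314.3,260,.055),'(side)',atz(D,340,254,.055)); print('bowl',atz(S,368,335,.085),atz(D,249,190,.085))
W=load('wrist0');print('wrist jar',atz(W,96,207,.055),atz(W,468,171,.055))
E
```

```text
holder [ 0.5404749 -0.1426347  1.8596118] 106.5479075198604
[[0.01, 0.57], [-0.1, 0.34], [-0.4, 0.27], [-0.05, 0.17], [0.1, -0.69], [0.27, -0.79], [0.61, -0.42], [-0.64, -0.09], [-0.15, 0.16], [-0.27, 0.28], [0.06, -0.0], [-0.27, 0.02], [0.08, -0.15]]
stand [0.54524421 0.18170275 2.44739158] 140.22520807543253
[[0.41, 0.27], [-0.66, 0.93], [0.93, -2.06], [-0.88, -0.62], [0.85, -0.35], [0.84, -0.83], [-0.49, 0.34], [0.35, 1.76]]
jarA [4.45846964e-01 3.80977441e-04 5.50000000e-02] (side) [0.44140127 0.00099325 0.055     ]
bowl [ 0.72487639 -0.14188532  0.085     ] [ 0.72650574 -0.14726993  0.085     ]
wrist jar [0.44307131 0.00334905 0.055     ] [0.78063482 0.03600916 0.055     ]
```

Residuals are under 1 px for the holder and about 2 px for the stand. With the jaws front to back, the 187 mm body (±93 mm) would overhang the board, which is 75 mm from the tab, so I'll pinch the tab across its 50 mm width instead. First I'll move over the holder, which also clears the view of the stud.

Request:
{"op": "apply_moves", "data": {
  "increments": "0 0 -1 -0.144 8.8; 0 0 -1 -0.144 8.8; -2.8 -2.9 -0.5 0 8.8; -2.8 -2.9 -0.5 0 8.8; -2.8 -2.9 0 0 8.8; -2.8 -2.9 0 0 8.8; -2.8 -2.9 0 0 8.8; 0 0 0 0 8.8"
}}

```text
time: 0.95
eef_pos: [0.5472, -0.1823, 0.2371]
orientation: [0.602, 0.798, -0.002, 0.0]
wrist_force: [0.8, 0.3, 0.4]
gripper_width: 1.001
```

```bash
python3 - <<'E'
from h import *
for n in ['scene','wrist','side']: cap(n,n+'1')
st=read_state();print(st['eef_pos'],st['orientation'],R.from_quat(st['orientation']).as_matrix().round(3).tolist())
crop('scene1',330,170,440,280,'s_stand1')
E
```

```text
[ 0.55101026 -0.17462538  0.23715068] [ 5.98159050e-01  8.01377323e-01  3.37858409e-04 -1.48090193e-04] [[-0.284, 0.959, 0.0], [0.959, 0.284, 0.001], [0.001, 0.0, -1.0]]
scale 5.454545454545454
```

View pics/s_stand1.png

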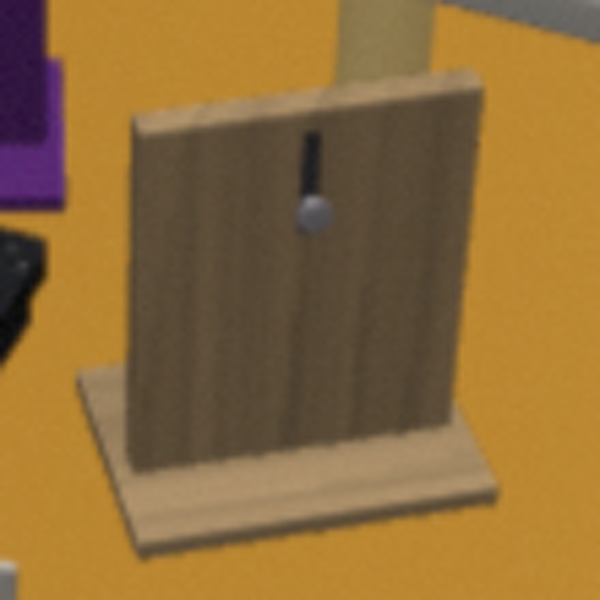

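View pics/wrist1.png

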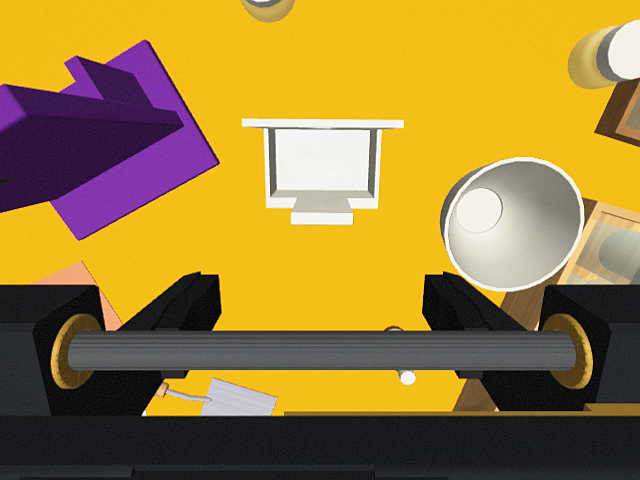

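View pics/scene1.png

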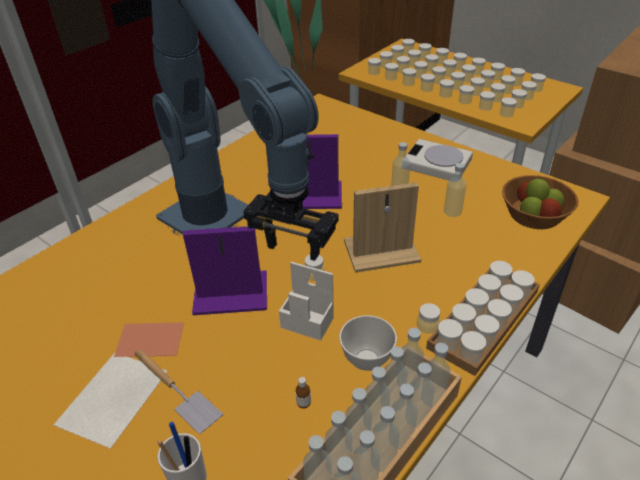

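The stud head is now visible at crop (314,213), low in its slot, and the holder is centred in the wrist view. I'll refine both poses.

```bash
python3 - <<'E'
from h import *
crop('wrist1',230,100,420,240,'w_hold1')
E
```

```text
scale 4.2105263157894735
```

View pics/w_hold1.png

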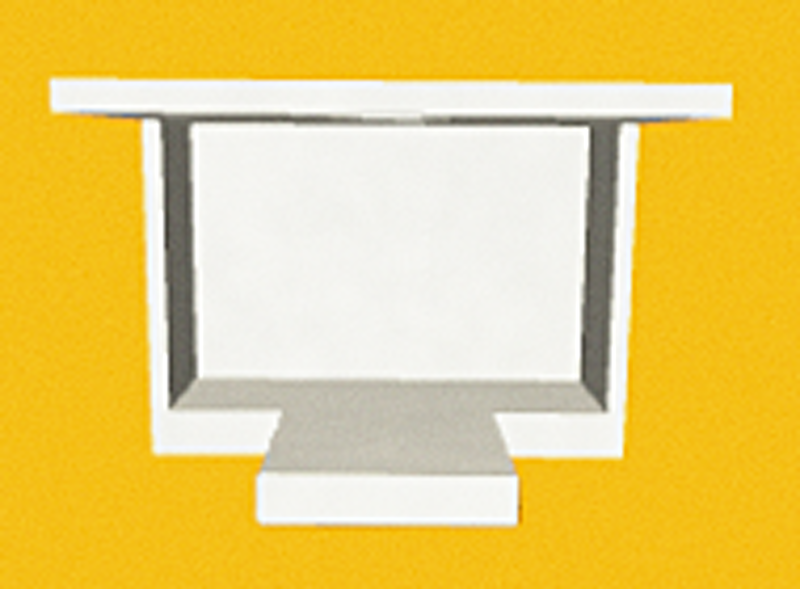

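```bash
python3 - <<'E'
from fit import *
S,D,W=load('scene1'),load('side0'),load('wrist1')
m=lambda *a:np.array(a)/1000
w=lambda *p:up(p,800/190,(230,100))
H=[(W,w(51,78),m(40,55,155)),(W,w(732,85),m(40,-55,155)),(W,w(51,110),m(35,55,155)),(W,w(733,118),m(35,-55,155)),
(W,w(257,474),m(-30,25,130)),(W,w(518,474),m(-30,-25,130)),(W,w(257,524),m(-40,25,130)),(W,w(518,523),m(-40,-25,130)),(W,w(153,455),m(-40,55,60)),(W,w(624,457),m(-40,-55,60))]
x,r=fit(H,[.54,-.14]); print('holder wrist',x,np.degrees(x[2]));print(r.round(2).tolist())
tab=x[:2]+R.from_euler('z',x[2]).apply(m(-35,0,0))[:2];print('tab',tab)
k=600/110; s=lambda *p:up(p,k,(330,170)); d=lambda *p:up(p,600/135,(230,235))
T=[(S,s(130,470),m(0,85,12)),(S,s(450,424),m(0,-85,12)),(S,s(480,92),m(0,-85,227)),(S,s(136,134),m(0,85,227)),
(D,d(62,228),m(0,-85,227)),(D,d(352,42),m(0,85,227)),(D,d(375,67),m(18,85,227)),(D,d(82,250),m(18,-85,227))]
x,r=fit(T,[.6,.1]); print('stand',x,np.degrees(x[2]));print(r.round(2).tolist())
# stud height from scene
Rm=R.from_euler('z',x[2])
for h in (160,165,170,175,180): print(h,proj(S,Rm.apply(m(-13,0,h))+[x[0],x[1],0]), s(314,213))
E
```

```text
holder wrist [ 0.5397461  -0.14237262  1.84464695] 105.69048469687792
[[0.13, 0.1], [0.05, -0.16], [0.49, 0.16], [-0.67, -0.35], [-0.25, -0.23], [0.54, 0.28], [-0.08, 0.09], [0.16, 0.83], [0.01, -0.59], [-0.57, -0.16]]
tab [ 0.54921152 -0.1760684 ]
stand [0.54485806 0.18155783 2.45513418] 140.6688266560641
[[0.32, 0.39], [0.04, 0.02], [1.06, -1.68], [0.29, -0.73], [-0.5, -0.43], [0.85, -0.56], [0.9, -1.07], [-0.04, 0.49]]
160 [[387.08126948 212.75322542]] [387.15833333 208.64166667]
165 [[387.1770451  211.24199683]] [387.15833333 208.64166667]
170 [[387.27323361 209.72425351]] [387.15833333 208.64166667]
175 [[387.36983767 208.19995324]] [387.15833333 208.64166667]
180 [[387.46685998 206.66905344]] [387.15833333 208.64166667]
```

The stud is about 172 mm up, near the low end of its range, which confirms the cross-width pinch. Descending and gripping.

Request:
{"op": "apply_moves", "data": {
  "increments": "-0.1 -0.2 3 0.014 8.8; 0 0 4 0 8.8; 0 0 3.7 0 8.8; 0 0 2.5 0 8.8; 0 0 1.5 0 8.8; 0 0 0 0 8.8; 0 0 0 0 8.8",
  "force": 40
}}

```text
time: 1.8
eef_pos: [0.5502, -0.1764, 0.091]
orientation: [0.604, 0.797, 0.0, 0.0]
wrist_force: [0.6, -0.2, 0.6]
gripper_width: 0.994
```

```bash
python3 - <<'E'
from h import *
cap('wrist','wrist2');cap('side','side2'); st=read_state();print(st['eef_pos'],st['wrist_force'],R.from_quat(st['orientation']).as_matrix().round(3).tolist())
E
```

```text
[ 0.5505338  -0.17696997  0.09172935] [-0.3610935  -0.85400993  0.22797379] [[-0.271, 0.963, 0.003], [0.963, 0.271, -0.001], [-0.001, 0.002, -1.0]]
```

View pics/wrist2.png

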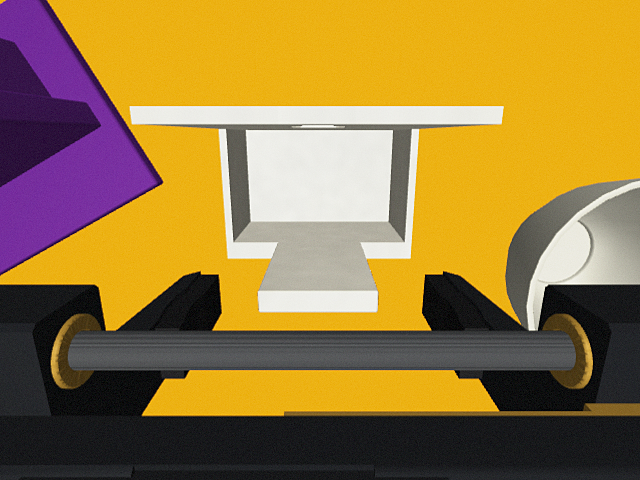

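```bash
python3 - <<'E'
from h import *
W=load('wrist2'); print(proj(W,[[.5505,-.1770,.13],[.5492,-.1761,.13]]))
print(atz(W,318,301,.13), atz(W,258,291,.13),atz(W,377,291,.13))
E
```

```text
[[320.64192848 303.83782794]
 [318.21463021 301.15255993]]
[ 0.54909565 -0.17605759  0.13      ] [ 0.52410789 -0.17841287  0.13      ] [ 0.57128863 -0.16515915  0.13      ]
```

The tab is within about 1 mm of the jaw centre, so I'll nudge and close.

Request:
{"op": "apply_moves", "data": {
  "increments": "0.1 -0.1 0 0 8.8; 0 0 0 0 5.5; 0 0 0 0 4.5; 0 0 0 0 4; 0 0 0 0 4; 0 0 0 0 4; 0 0 0 0 4; 0 0 0 0 4",
  "force": 50
}}

```text
time: 2.7
eef_pos: [0.548, -0.1763, 0.0902]
orientation: [0.604, 0.797, 0.0, 0.0]
wrist_force: [0.0, -0.2, -0.1]
gripper_width: 0.553
```

```bash
python3 - <<'E'
from h import *
cap('wrist','wrist3'); st=read_state();print(st['eef_pos'],st['wrist_force'],st['wrist_torque'],st['gripper_width'])
E
```

```text
[ 0.54801546 -0.17630785  0.09022782] [ 1.32072032 -0.19711026 -0.28702036] [-0.09399498 -0.10109901 -0.03495329] 0.5550860626120933
```

View pics/wrist3.png

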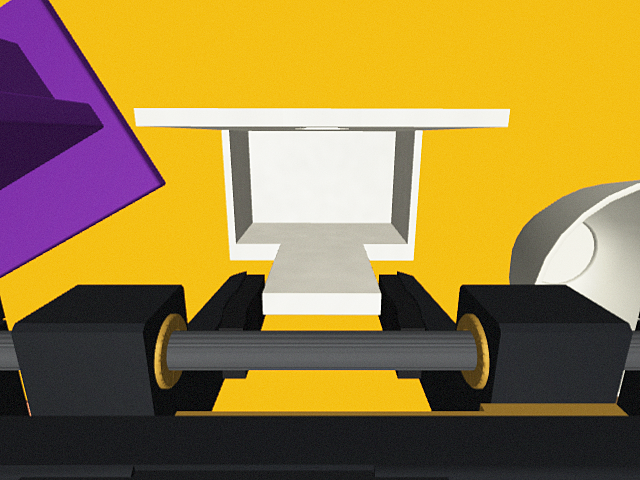

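Gripped (opening about 49 mm). Lifting and checking for slip or tilt.

Request:
{"op": "apply_moves", "data": {
  "increments": "0 0 -0.5 0 4; 0 0 -1 0 4; 0 0 -2 0 4; 0 0 -2.5 0 4; 0 0 -2.5 0 4; 0 0 -2 0 4; 0 0 -1 0 4; 0 0 -0.5 0 4",
  "force": 60
}}

```text
time: 3.55
eef_pos: [0.5481, -0.1763, 0.2113]
orientation: [0.604, 0.797, 0.0, 0.001]
wrist_force: [0.1, 0.3, -2.5]
gripper_width: 0.55
```

```bash
python3 - <<'E'
from h import *
cap('wrist','wrist4');cap('scene','scene4'); st=read_state();print(st['eef_pos'],st['wrist_force'],st['wrist_torque'],st['gripper_width'],R.from_quat(st['orientation']).as_matrix().round(4).tolist())
crop('wrist4',100,80,540,410,'w4'); crop('scene4',240,180,360,300,'s4')
E
```

```text
[ 0.54777395 -0.17624868  0.21033607] [-0.47611577  0.16016482 -2.82105252] [-0.05852353 -0.05081229  0.01246271] 0.5521000444438869 [[-0.2707, 0.9627, 0.0001], [0.9627, 0.2707, -0.0001], [-0.0001, 0.0, -1.0]]
scale 1.8181818181818181
scale 5.0
```

View pics/w4.png

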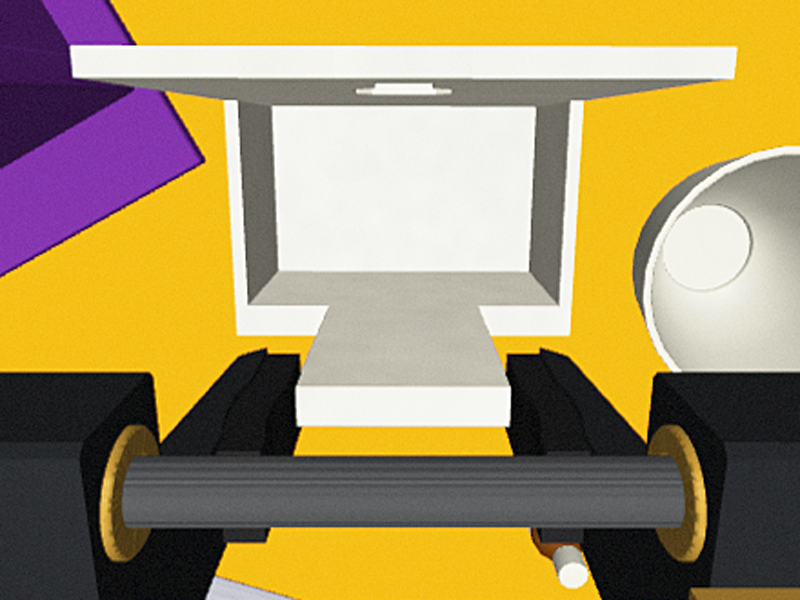

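View pics/s4.png

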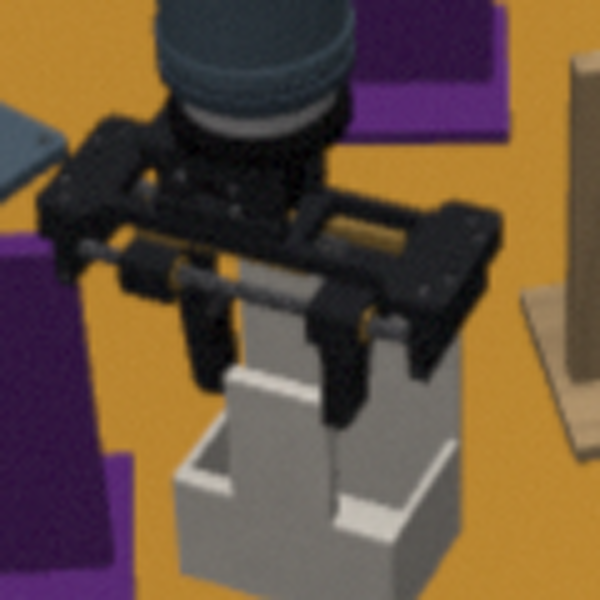

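The holder came up but seems to have pitched a little. I'll fit its full pose relative to the tool.

```bash
cat > fit6.py <<'E'
from fit import *
def fit6(c,obs,T0):
    fun=lambda x:(np.vstack([proj(c,(R.from_euler('z',x[3])*R.from_euler('y',x[4])*R.from_euler('x',x[5])).apply(P)+x[:3])[0]-uv for uv,P in obs])).ravel()
    r=least_squares(fun,T0,loss='soft_l1',x_scale=[.01]*3+[.1]*3); return r.x,fun(r.x).reshape(-1,2)
E
python3 - <<'E'
from h import *
crop('wrist4',100,80,320,245,'w4a',3.6);crop('wrist4',300,80,520,245,'w4b',3.6);crop('wrist4',220,220,420,370,'w4c',4)
E
```

```text
scale 3.6
scale 3.6
scale 4
```

View pics/w4a.png

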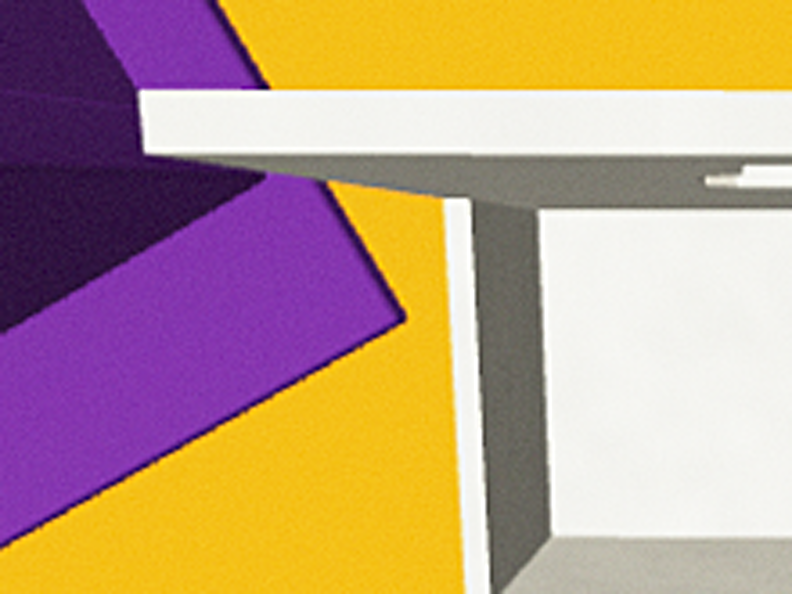

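View pics/w4b.png

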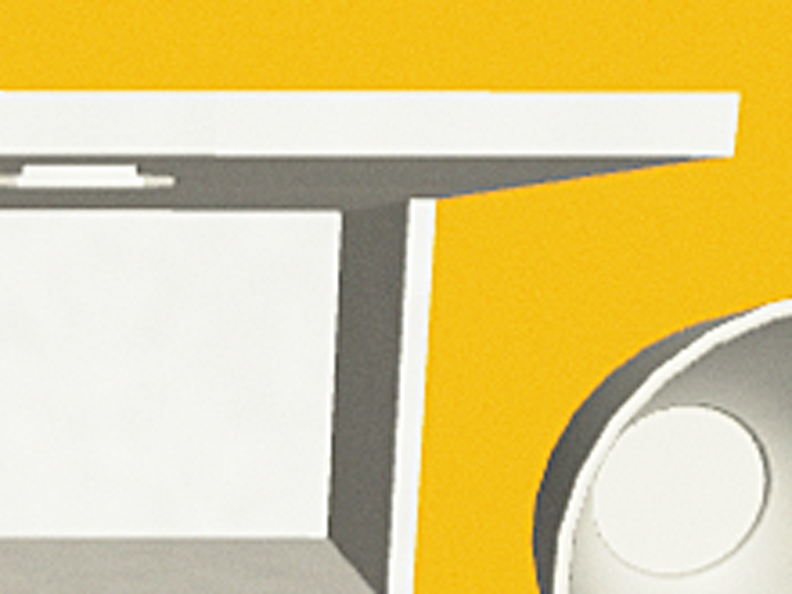

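View pics/w4c.png

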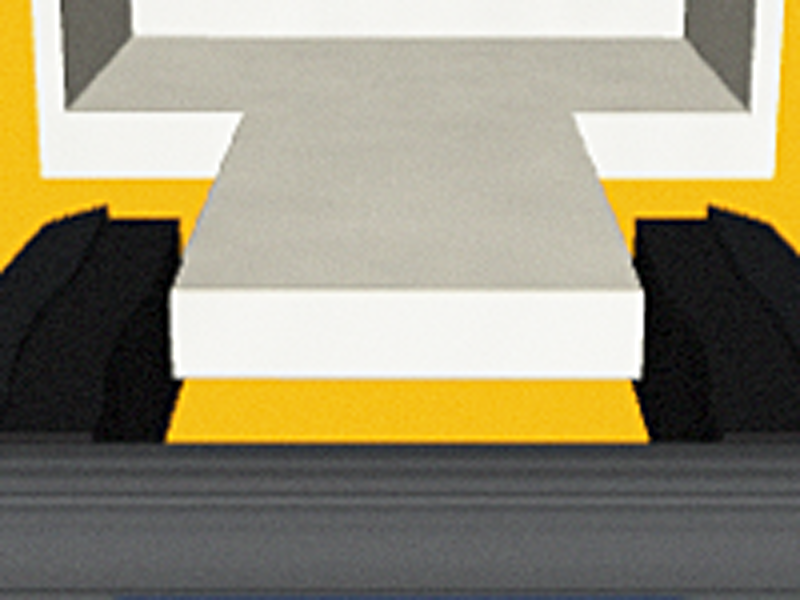

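```bash
python3 - <<'E'
from fit6 import *
W=load('wrist4'); m=lambda *a:np.array(a)/1000
a=lambda *p:up(p,3.6,(100,80)); b=lambda *p:up(p,3.6,(300,80)); c=lambda *p:up(p,4,(220,220))
O=[(a(138,90),m(40,55,155)),(b(740,93),m(40,-55,155)),(a(143,153),m(35,55,155)),(b(734,156),m(35,-55,155)),
(c(43,178),m(-40,55,60)),(c(775,178),m(-40,-55,60)),(c(172,290),m(-30,25,130)),(c(643,290),m(-30,-25,130)),(c(174,378),m(-40,25,130)),(c(641,377),m(-40,-25,130)),
((a(538,210)+b(342,211))/2,m(35,0,5)),((a(550,537)+b(330,537))/2,m(-30,0,5))]
x,r=fit6(W,O,[.538,-.142,.12,1.845,0,0]); print(x,np.degrees(x[3:]));print(r.round(2).tolist())
E
```

```text
[ 0.5411687  -0.14730961  0.12025774  1.84293085  0.03943066 -0.00538882] [105.59215985   2.25921064  -0.30875675]
[[0.33, 0.11], [-0.28, -0.25], [0.75, -0.05], [-0.48, -0.36], [-0.03, -0.7], [-0.35, -0.25], [-2.41, 0.03], [2.0, 0.35], [-2.06, 0.62], [1.57, 1.22], [0.13, -0.23], [-0.04, -0.55]]
```

It has pitched about 2.3° back-down. Pressing on the board will straighten that. Next I turn to the stand's yaw (twist −0.609) and move in front of it.

Request:
{"op": "apply_moves", "data": {
  "increments": "0 0 0 -0.07 4; 0 0 0 -0.11 4; 0 0 0 -0.12 4; 0 0 0 -0.12 4; 0 0 0 -0.11 4; 0 0 0 -0.079 4; 0.4 1.2 0 0 4; 0.8 2.4 0 0 4"
}}

```text
time: 4.45
eef_pos: [0.5606, -0.142, 0.2092]
orientation: [0.34, 0.94, -0.001, -0.001]
wrist_force: [0.3, -0.3, -3.4]
gripper_width: 0.547
```

Request:
{"op": "apply_moves", "data": {
  "increments": "1 3 0 0 4; 1.1 3.2 0 0 4; 1.2 3.5 0 0 4; 1.2 3.5 0 0 4; 1.2 3.5 0 0 4; 1.2 3.5 0 0 4; 0.8 2.4 0 0 4; 0.5 1.2 0 0 4"
}}

```text
time: 5.25
eef_pos: [0.6488, 0.0999, 0.2092]
orientation: [0.336, 0.942, 0.001, -0.001]
wrist_force: [-0.0, -0.2, -3.2]
gripper_width: 0.546
```

```bash
python3 - <<'E'
from h import *
cap('wrist','wrist5');cap('scene','scene5');cap('side','side5'); st=read_state();print(st['eef_pos'],st['wrist_force'],st['gripper_width'],R.from_quat(st['orientation']).as_matrix().round(4).tolist())
E
```

```text
[0.64855549 0.09540639 0.20947249] [ 0.12913275 -1.44340251 -2.82554984] 0.5544932093032582 [[-0.7728, 0.6346, -0.0014], [0.6346, 0.7728, -0.0006], [0.0007, -0.0014, -1.0]]
```

View pics/wrist5.png

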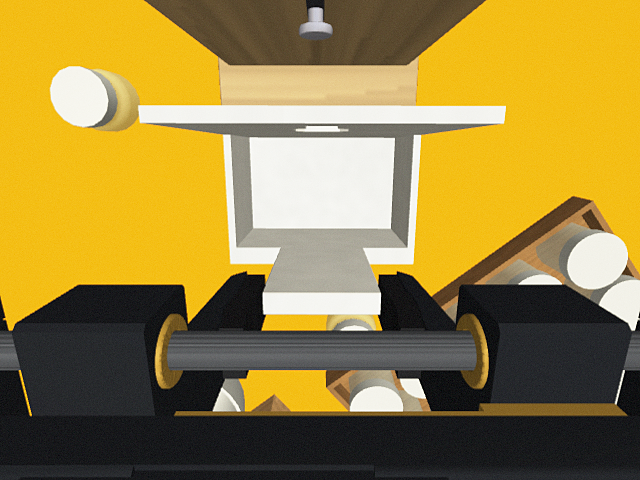

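View pics/scene5.png

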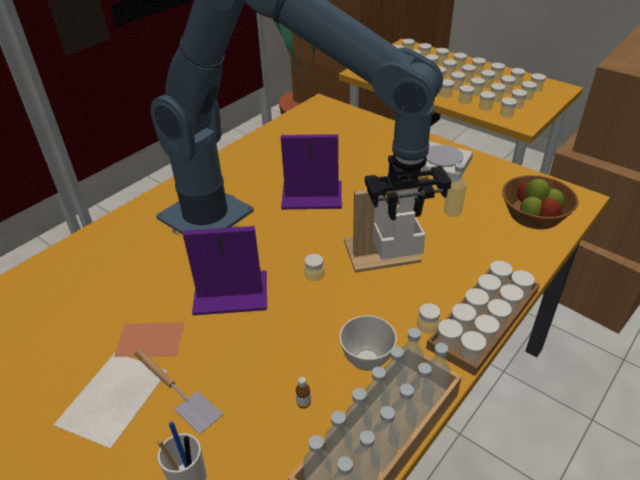

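View pics/side5.png

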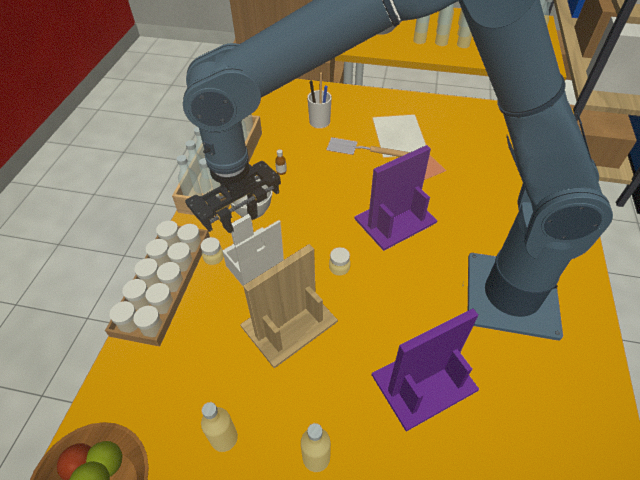

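Good view. The stud is at wrist (316,30), the board's bottom edge is at v≈65, and the slot is straight ahead. Measuring in crops.

```bash
python3 - <<'E'
from h import *
crop('wrist5',270,0,370,75,'w5a',8);crop('wrist5',200,40,260,85,'w5b',12);crop('wrist5',380,40,440,85,'w5c',12)
E
```

```text
scale 8
scale 12
scale 12
```

View pics/w5a.png

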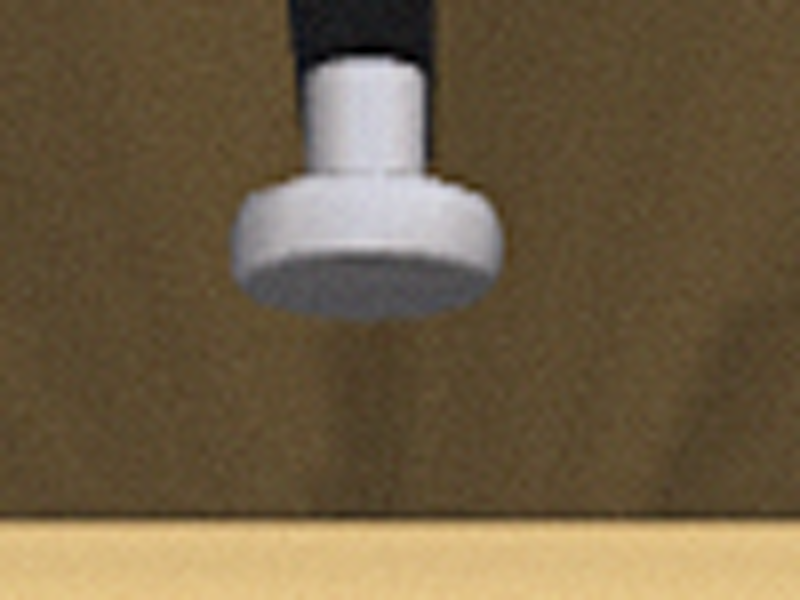

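View pics/w5b.png

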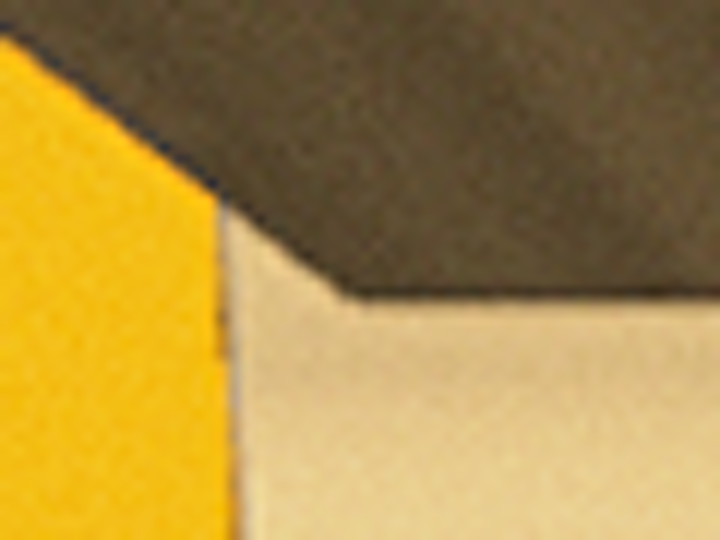

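View pics/w5c.png

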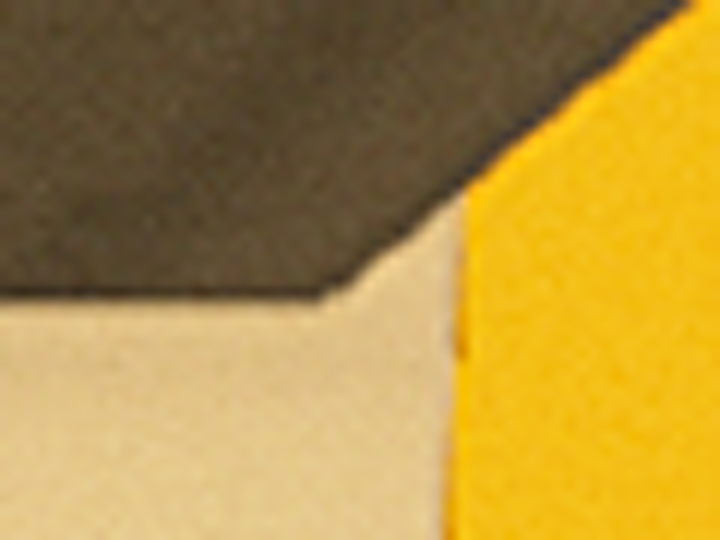

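```bash
python3 - <<'E'
from fit6 import *
W=load('wrist5'); S=load('scene1');D=load('side0'); m=lambda *a:np.array(a)/1000
A=lambda *p:up(p,8,(270,0)); B=lambda *p:up(p,12,(200,40)); C=lambda *p:up(p,12,(380,40))
L,Rr=B(355,297),C(322,297); print(L,Rr)
pl,pr=atz(W,*L,.012),atz(W,*Rr,.012); print(pl,pr,'width',np.linalg.norm(pl-pr),'mid',(pl+pr)/2)
d=pl-pr; yaw=np.arctan2(-d[0],d[1]); print('yaw',np.degrees(yaw))
mid=((pl+pr)/2)[:2]; Rm=R.from_euler('z',yaw)
obs=[(A(372,320),(-13,0,-9)),(A(372,251),(-13,0,9)),(A(372,172),(-8,0,9)),(A(233,245),(-13,9,0)),(A(503,245),(-13,-9,0))]
def fun(x):
    return np.concatenate([proj(W,Rm.apply(m(P[0]+x[1],P[1]+x[2],P[2]+x[0]))+[*mid,0])[0]-uv for uv,P in obs])
r=least_squares(fun,[172,0,0]); print(r.x,r.fun.reshape(-1,2).round(2).tolist())
f2=lambda x: fun([x[0],0,x[1]]); r=least_squares(f2,[172,0]); print('x=0',r.x,r.fun.reshape(-1,2).round(2).tolist())
st=read_state();T=np.array(st['eef_pos']); q=Rm.inv().apply(T-[*mid,0]);print('TCP in stand',q*1000)
E
```

```text
[229.125       64.29166667] [406.375       64.29166667]
[0.492579   0.11648514 0.012     ] [0.59880056 0.24640142 0.012     ] width 0.16781317528100811 mid [0.54568978 0.18144328 0.012     ]
yaw 140.73003659772067
[ 1.56049093e+02  4.37304690e+00 -1.94500246e-02] [[0.05, -2.09], [-0.35, -1.96], [-0.39, -2.27], [1.5, 3.21], [-0.78, 3.22]]
x=0 [173.26050855  -0.22160658] [[0.07, -1.41], [-0.36, -1.92], [-0.4, -3.1], [0.24, 3.6], [0.48, 3.61]]
TCP in stand [-134.09497239    1.49593456  209.4724941 ]
```

```bash
python3 - <<'E'
from fit6 import *
W=load('wrist5'); m=lambda *a:np.array(a)/1000
A=lambda *p:up(p,8,(270,0))
yaw=np.radians(140.73); mid=np.array([.54569,.18144]); Rm=R.from_euler('z',yaw)
obs=[(A(372,320),(-13,0,-9),1),(A(372,251),(-13,0,9),1),(A(372,172),(-8,0,9),1),(A(233,245),(-11,9,0),0),(A(503,245),(-11,-9,0),0),(A(305,130),(-6,4,0),0),(A(430,130),(-6,-4,0),0)]
def fun(x):
    return np.concatenate([(proj(W,Rm.apply(m(P[0]+x[1],P[1]+x[2],P[2]+x[0]))+[*mid,0])[0]-uv)*[1,v] for uv,P,v in obs])
r=least_squares(fun,[172,0,0]); print(r.x,r.fun.reshape(-1,2).round(2).tolist())
f2=lambda x: fun([x[0],0,x[1]]); r=least_squares(f2,[172,0]); print('x=0',r.x,r.fun.reshape(-1,2).round(2).tolist())
E
```

```text
[ 1.69121839e+02  2.95480682e-02 -1.16509126e-01] [[-0.03, 0.42], [-0.46, 0.27], [-0.5, -0.65], [0.43, 0.0], [0.07, 0.0], [0.61, 0.0], [-0.07, 0.0]]
x=0 [ 1.69236862e+02 -1.17887167e-01] [[-0.03, 0.43], [-0.46, 0.27], [-0.5, -0.66], [0.42, 0.0], [0.08, 0.0], [0.61, 0.0], [-0.07, 0.0]]
```

```bash
python3 - <<'E'
from fit6 import *
S=load('scene1'); m=lambda *a:np.array(a)/1000
k=600/110; s=lambda *p:up(p,k,(330,170))
src=np.array([s(130,470),s(450,424),s(480,92),s(136,134)],np.float32); dst=np.array([[85,12],[-85,12],[-85,227],[85,227]],np.float32)
Hm=cv2.getPerspectiveTransform(src,dst)
yaw=np.radians(140.73); mid=np.array([.54569,.18144]); Rm=R.from_euler('z',yaw)
d=proj(S,Rm.apply(m(-13,0,170))+[*mid,0])-proj(S,Rm.apply(m(0,0,170))+[*mid,0]);print(d)
for p in [s(314,213)-d[0],s(312,130)]: print(cv2.perspectiveTransform(np.array([[p]],np.float32),Hm))
E
python3 -c "
from h import *
crop('scene1',365,180,405,220,'s_stud',15)"
```

```text
[[1.38031763 2.92350794]]
[[[ -0.5809519 175.57654  ]]]
[[[ -1.5031773 216.4282   ]]]
scale 15
```

View pics/s_stud.png

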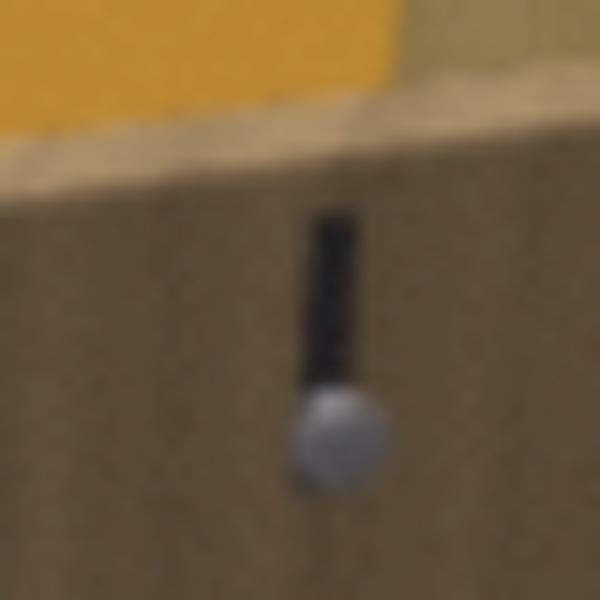

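The scene view puts the stud at about 173 mm and the wrist view at about 169 mm. I'll lower and move closer for a sharper wrist view before inserting.

Request:
{"op": "apply_moves", "data": {
  "increments": "0 0 0.8 0 4; 0 0 1.5 0 4; 0 0 1.5 0 4; 0 0 1 0 4; 0.6 0 0.4 0 4; 1 0 0 0 4; 0.9 0 0 0 4; 0.5 0 0 0 4"
}}

```text
time: 6.2
eef_pos: [0.6253, 0.1159, 0.159]
orientation: [0.336, 0.942, 0.001, 0.0]
wrist_force: [-0.6, -0.3, -2.0]
gripper_width: 0.55
```

```bash
python3 - <<'E'
from h import *
cap('wrist','wrist6'); st=read_state();print(st['eef_pos'],st['wrist_force'],st['gripper_width'],R.from_quat(st['orientation']).as_matrix().round(4).tolist())
crop('wrist6',260,0,380,90,'w6a',6.6)
E
```

```text
[0.6249475  0.11629602 0.1590016 ] [-0.18585437  0.85931896 -2.14450872] 0.5481730531385292 [[-0.774, 0.6332, 0.0004], [0.6332, 0.774, 0.001], [0.0004, 0.0011, -1.0]]
scale 6.6
```

View pics/wrist6.png

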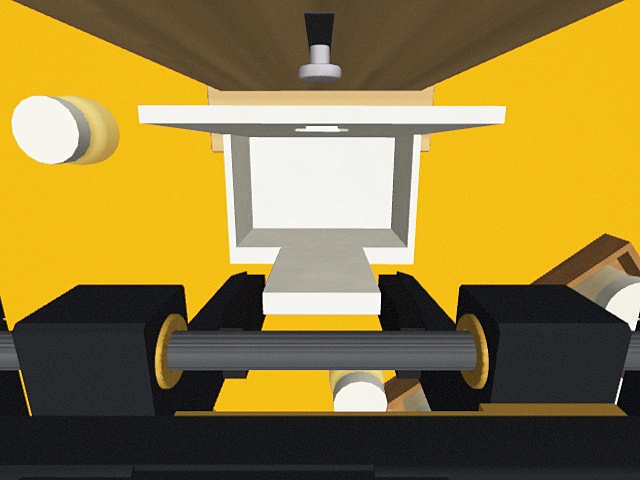

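View pics/w6a.png

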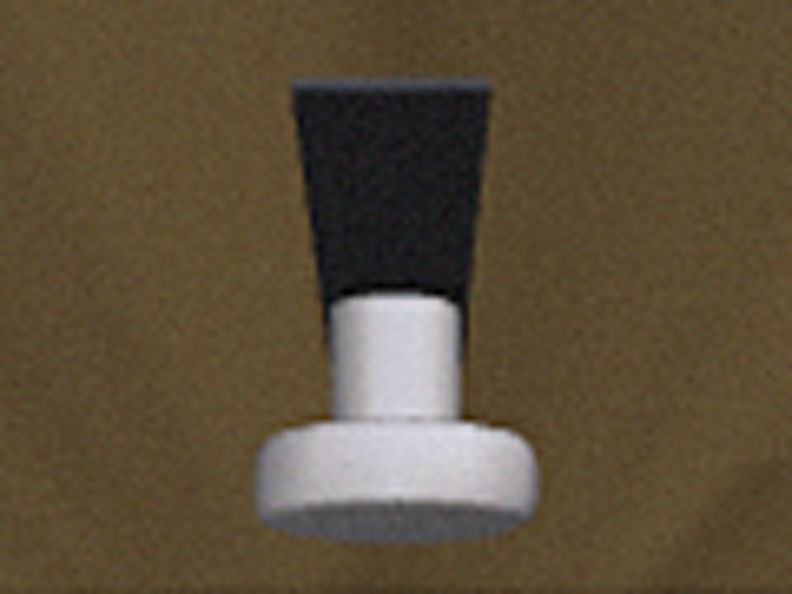

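```bash
python3 - <<'E'
from fit6 import *
W5,W6=load('wrist5'),load('wrist6'); m=lambda *a:np.array(a)/1000
A=lambda *p:up(p,8,(270,0)); B=lambda *p:up(p,6.6,(260,0))
yaw=np.radians(140.73); mid=np.array([.54569,.18144]); Rm=R.from_euler('z',yaw)
o5=[(W5,A(369,320),(-13,0,-9),1),(W5,A(368,251),(-13,0,9),1),(W5,A(368,172),(-8,0,9),1),(W5,A(368,60),(0,0,4),1),(W5,A(233,245),(-11,9,0),0),(W5,A(503,245),(-11,-9,0),0),(W5,A(305,130),(-6,4,0),0),(W5,A(430,130),(-6,-4,0),0)]
o6=[(W6,B(398,543),(-13,0,-9),1),(W6,B(398,502),(-13,0,9),1),(W6,B(398,420),(-8,0,9),1),(W6,B(398,293),(0,0,4),1),(W6,B(257,470),(-11,9,0),0),(W6,B(540,470),(-11,-9,0),0),(W6,B(330,370),(-6,4,0),0),(W6,B(462,370),(-6,-4,0),0)]
for o in (o5,o6,o5+o6):
  def fun(x):
    return np.concatenate([(proj(c,Rm.apply(m(P[0]+x[1],P[1]+x[2],P[2]+x[0]))+[*mid,0])[0]-uv)*[1,v] for c,uv,P,v in o])
  r=least_squares(fun,[172,0,0]); print(r.x.round(2),r.fun.reshape(-1,2).round(2).tolist())
st=read_state()
print('TCP stand',Rm.inv().apply(np.array(st['eef_pos'])-[*mid,0])*1000)
# holder pose from wrist4 in tool frame
x=np.array([0.5411687,-0.14730961,0.12025774,1.84293085,0.03943066,-0.00538882])
Rh=R.from_euler('z',x[3])*R.from_euler('y',x[4])*R.from_euler('x',x[5])
K=Rh.apply(m(40,0,112))+x[:3]; R4=R.from_matrix([[-0.2707,0.9627,0.0001],[0.9627,0.2707,-0.0001],[-0.0001,0.0,-1.0]])
print('keyhole in tool(mm)',R4.inv().apply(K-[0.54777,-0.17625,0.21034])*1000)
E
python3 -c "
from h import *
crop('wrist6',120,90,320,150,'w6b',4);crop('wrist6',320,90,520,150,'w6c',4);crop('wrist6',240,105,400,155,'w6d',5)"
```

```text
[1.6643e+02 6.3000e-01 1.0000e-02] [[0.17, 0.44], [-0.15, 0.41], [-0.19, -0.38], [-0.12, -0.43], [0.45, 0.0], [-0.32, 0.0], [0.53, 0.0], [-0.35, 0.0]]
[ 1.6943e+02 -5.0000e-01  3.0000e-02] [[0.01, 0.44], [-0.06, 0.5], [-0.09, -0.55], [-0.11, -0.34], [0.17, 0.0], [-0.4, 0.0], [0.76, 0.0], [-0.28, 0.0]]
[170.71  -0.63   0.  ] [[0.1, 1.0], [-0.23, 0.84], [-0.28, -0.16], [-0.21, -0.5], [0.05, 0.0], [-0.07, 0.0], [0.3, 0.0], [-0.28, 0.0], [0.07, 0.36], [0.0, 0.37], [-0.02, -0.8], [-0.04, -0.74], [0.07, 0.0], [-0.17, 0.0], [0.75, 0.0], [-0.14, 0.0]]
TCP stand [-102.59346506    0.26457009  159.00160002]
keyhole in tool(mm) [ 74.02962891   0.96389018 -20.26047448]
scale 4
scale 4
scale 5
```

View pics/w6d.png

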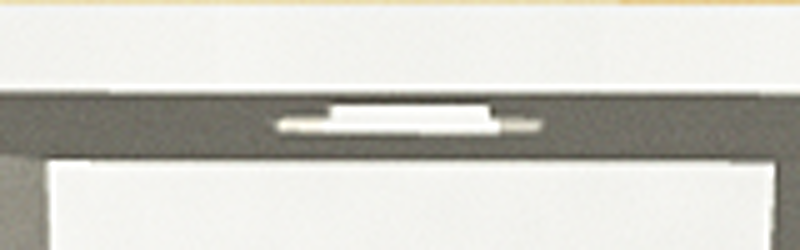

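Combined, the stud is at about 170–171 mm. The keyhole is now at about 179 mm and 0.7 mm off laterally. I'll lower 0.85 cm, shift −0.06, and advance carefully.

Request:
{"op": "apply_moves", "data": {
  "increments": "0 -0.06 0.4 0 4; 0 0 0.45 0 4; 0.5 0 0 0 4; 0.5 0 0 0 4; 0.3 0 0 0 4; 0 0 0 0 4"
}}

```text
time: 6.85
eef_pos: [0.6152, 0.1227, 0.1499]
orientation: [0.337, 0.942, 0.0, -0.0]
wrist_force: [0.2, -0.8, -2.2]
gripper_width: 0.549
```

Request:
{"op": "apply_moves", "data": {
  "increments": "0.3 0 0 0 4; 0.3 0 0 0 4; 0.2 0 0 0 4; 0 0 0 0 4"
}}

```text
time: 7.25
eef_pos: [0.6091, 0.1275, 0.1497]
orientation: [0.337, 0.942, 0.0, -0.0]
wrist_force: [-0.3, 0.5, -2.9]
gripper_width: 0.552
```

```bash
python3 - <<'E'
from fit6 import *
W=cap('wrist','wrist7'); st=read_state();print(st['eef_pos'],st['wrist_force'],st['wrist_torque'])
yaw=np.radians(140.73); mid=np.array([.54569,.18144]); Rm=R.from_euler('z',yaw)
print('TCP stand',Rm.inv().apply(np.array(st['eef_pos'])-[*mid,0])*1000, 'F stand',Rm.inv().apply(st['wrist_force']))
crop('wrist7',220,50,420,200,'w7',4)
E
```

```text
[0.60931322 0.12716503 0.14974464] [-0.25826721 -0.22158328 -2.28884577] [ 0.00965891 -0.10236378  0.00808248]
TCP stand [-83.61002923   1.74620151 149.74463965] F stand [ 0.05968637  0.33502036 -2.28884577]
scale 4
```

View pics/w7.png

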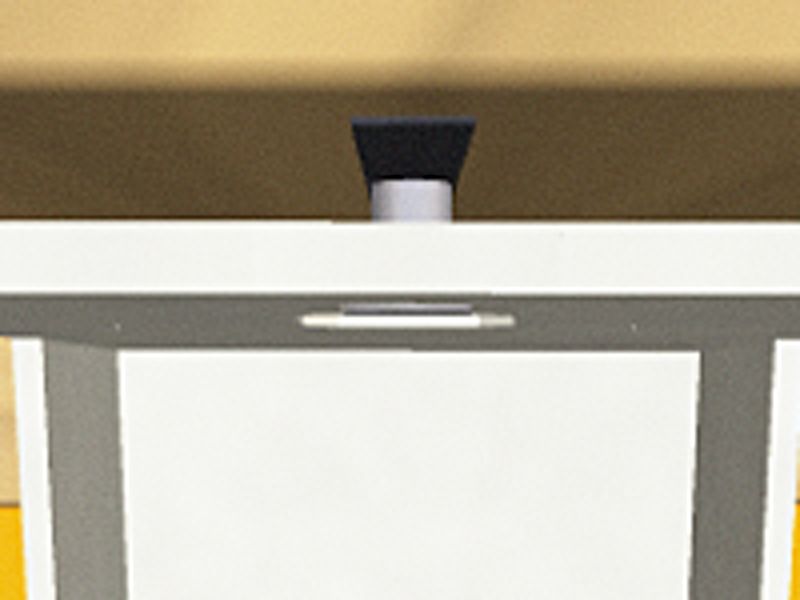

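The head is entering the keyhole with no contact force. Continuing to the board.

Request:
{"op": "apply_moves", "data": {
  "increments": "0.2 0 0 0 4; 0.2 0 0 0 4; 0.2 0 0 0 4; 0 0 0 0 4"
}}

```text
time: 7.7
eef_pos: [0.6045, 0.1312, 0.1497]
orientation: [0.337, 0.942, 0.0, -0.0]
wrist_force: [-0.1, 0.3, -1.6]
gripper_width: 0.553
```

Request:
{"op": "apply_moves", "data": {
  "increments": "0.15 0 0 0 4; 0.1 0 0 0 4; 0 0 0 0 4; 0 0 0 0 4"
}}

```text
time: 8.1
eef_pos: [0.6039, 0.1317, 0.1499]
orientation: [0.337, 0.941, 0.0, 0.001]
wrist_force: [4.7, -2.8, -5.0]
gripper_width: 0.553
```

Request:
{"op": "apply_moves", "data": {
  "increments": "0.1 0 0 0 4; 0 0 0 0 4; 0.1 0 0 0 4; 0 0 0 0 4"
}}

```text
time: 8.5
eef_pos: [0.604, 0.1317, 0.1502]
orientation: [0.338, 0.941, 0.0, 0.003]
wrist_force: [9.2, -4.3, -5.4]
gripper_width: 0.551
```

```bash
cat > stt.py <<'E'
from fit6 import *
yaw=np.radians(140.73); mid=np.array([.54569,.18144]); Rm=R.from_euler('z',yaw)
def show():
    st=read_state(); print('TCP stand',(Rm.inv().apply(np.array(st['eef_pos'])-[*mid,0])*1000).round(2), 'F stand',Rm.inv().apply(st['wrist_force']).round(2),'T',Rm.inv().apply(st['wrist_torque']).round(3),st['gripper_width'].__round__(3),st['time'])
E
python3 - <<'E'
from stt import *
W=cap('wrist','wrist8'); show()
crop('wrist8',220,50,420,200,'w8',4)
E
```

```text
TCP stand [-76.64   1.65 150.21] F stand [-9.84 -1.61 -6.28] T [-0.486  2.138  0.255] 0.551 8.55
scale 4
```

View pics/w8.png

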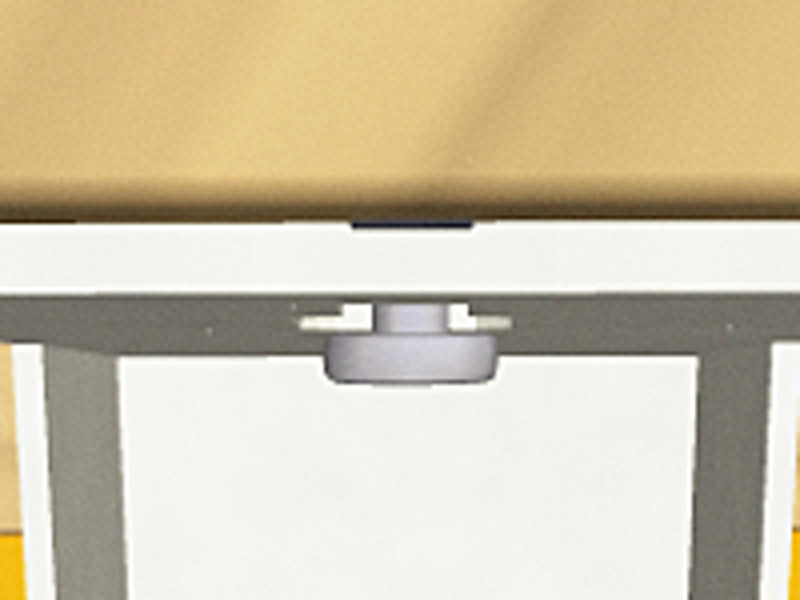

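The head is through the keyhole and the plate's top edge is touching the board at about 10 N. I'll press a little more to straighten the pitch and get flush.

Request:
{"op": "apply_moves", "data": {
  "increments": "0.1 0 0 0 4; 0.1 0 0 0 4; 0 0 0 0 4; 0 0 0 0 4"
}}

```text
time: 8.95
eef_pos: [0.6041, 0.1317, 0.1505]
orientation: [0.338, 0.941, 0.0, 0.004]
wrist_force: [13.6, -7.1, -7.2]
gripper_width: 0.547
```

Request:
{"op": "apply_moves", "data": {
  "increments": "0.1 0 0 0 4; 0.1 0 0 0 4; 0 0 0 0 4; 0 0 0 0 4"
}}

```text
time: 9.35
eef_pos: [0.6041, 0.1316, 0.1508]
orientation: [0.339, 0.941, 0.0, 0.006]
wrist_force: [15.9, -9.7, -8.6]
gripper_width: 0.551
```

```bash
python3 - <<'E'
from stt import *
W=cap('wrist','wrist9'); S=cap('side','side9'); cap('scene','scene9');show()
crop('wrist9',100,80,540,410,'w9'); crop('side9',200,200,330,330,'d9');crop('scene9',330,170,440,280,'s9')
E
```

```text
TCP stand [-76.81   1.6  150.8 ] F stand [-18.15  -3.79  -8.38] T [-0.861  4.012  0.322] 0.55 9.5
scale 1.8181818181818181
scale 4.615384615384615
scale 5.454545454545454
```

View pics/w9.png

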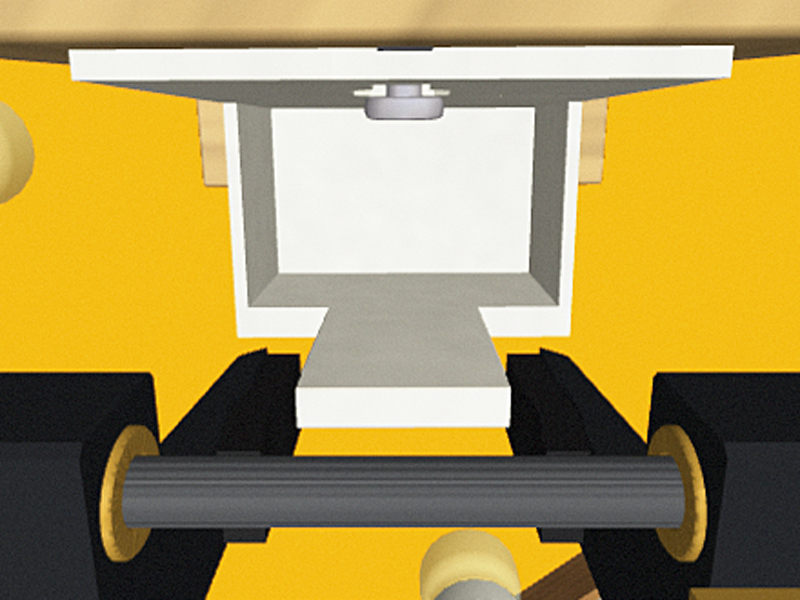

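View pics/s9.png

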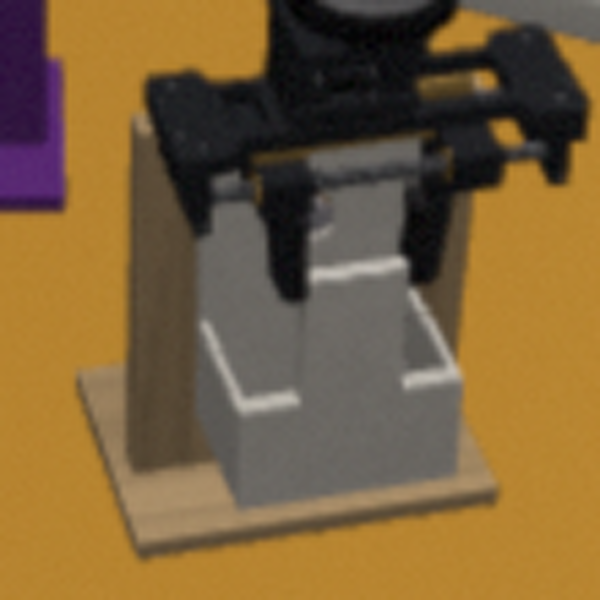

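The grip is too firm for the plate to rotate, so the wrist flexes instead. I'll ease the grip to 20 N, still several times the holder's weight, so the plate can settle flush.

Request:
{"op": "apply_moves", "data": {
  "increments": "0 0 0 0 4; 0 0 0 0 4; 0 0 0 0 4",
  "force": 30
}}

```text
time: 9.8
eef_pos: [0.6037, 0.1319, 0.1508]
orientation: [0.34, 0.941, 0.0, 0.005]
wrist_force: [15.0, -7.0, -8.1]
gripper_width: 0.556
```

Request:
{"op": "apply_moves", "data": {
  "increments": "0 0 0 0 4; 0 0 0 0 4; 0 0 0 0 4",
  "force": 20
}}

```text
time: 10.1
eef_pos: [0.6034, 0.132, 0.1508]
orientation: [0.339, 0.941, 0.0, 0.005]
wrist_force: [14.9, -8.6, -7.1]
gripper_width: 0.56
```

```bash
python3 - <<'E'
from stt import *
W=cap('wrist','wrist10');show()
crop('wrist10',100,80,540,410,'w10')
E
```

```text
TCP stand [-75.94   1.69 150.77] F stand [-16.28  -2.74  -7.53] T [-0.693  3.488  0.087] 0.556 10.15
scale 1.8181818181818181
```

View pics/w10.png

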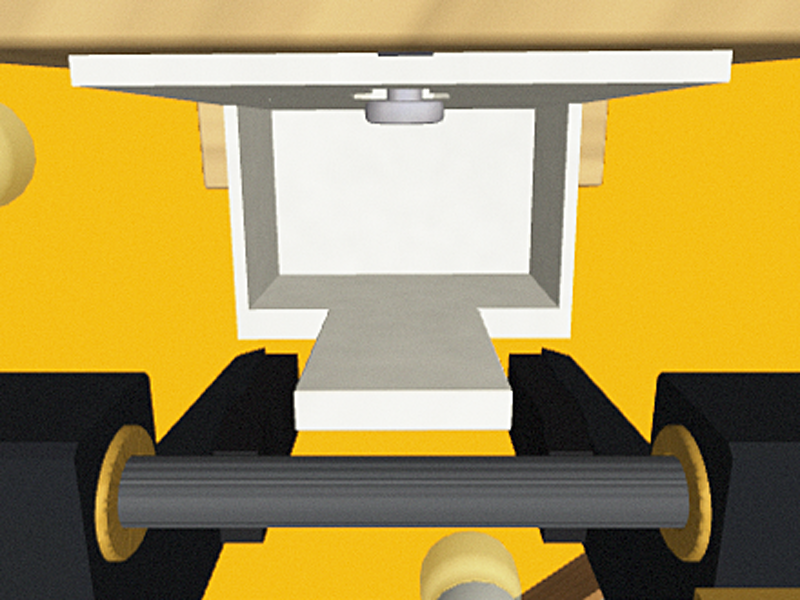

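It's rotating as intended; TCP x has gone from −76.8 to −75.9, and flush is about −74.5. A bit lighter.

Request:
{"op": "apply_moves", "data": {
  "increments": "0 0 0 0 4; 0 0 0 0 4; 0 0 0 0 4",
  "force": 14
}}

```text
time: 10.45
eef_pos: [0.6033, 0.1321, 0.1508]
orientation: [0.339, 0.941, 0.0, 0.005]
wrist_force: [13.6, -8.1, -7.2]
gripper_width: 0.564
```

Request:
{"op": "apply_moves", "data": {
  "increments": "0 0 0 0 4; 0 0 0 0 4; 0 0 0 0 4",
  "force": 10
}}

```text
time: 10.75
eef_pos: [0.6025, 0.1328, 0.1507]
orientation: [0.339, 0.941, 0.0, 0.004]
wrist_force: [12.7, -7.1, -6.7]
gripper_width: 0.565
```

```bash
python3 - <<'E'
from stt import *
W=cap('wrist','wrist11');show()
crop('wrist11',100,80,540,410,'w11');crop('wrist11',270,90,370,165,'w11k',8)
E
```

```text
TCP stand [-74.85   1.71 150.67] F stand [-14.09  -2.91  -6.27] T [-0.542  2.961 -0.09 ] 0.564 10.8
scale 1.8181818181818181
scale 8
```

View pics/w11.png

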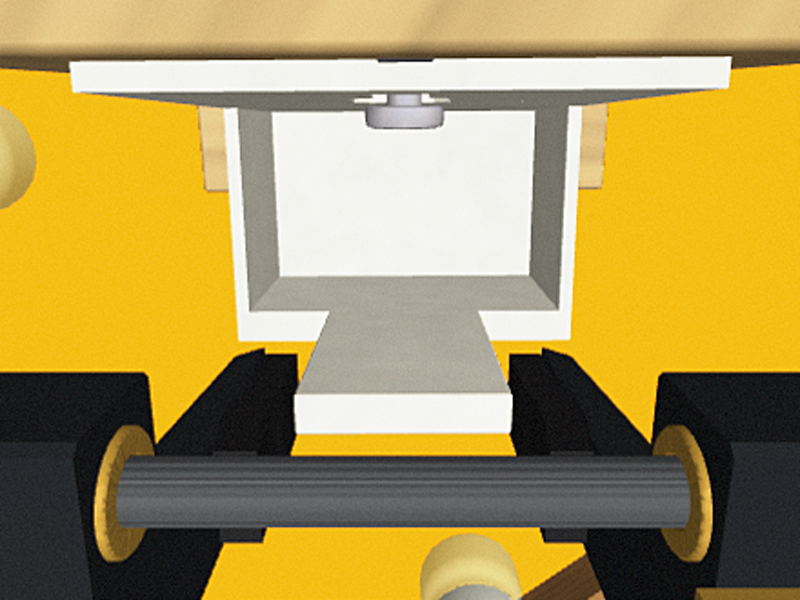

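View pics/w11k.png

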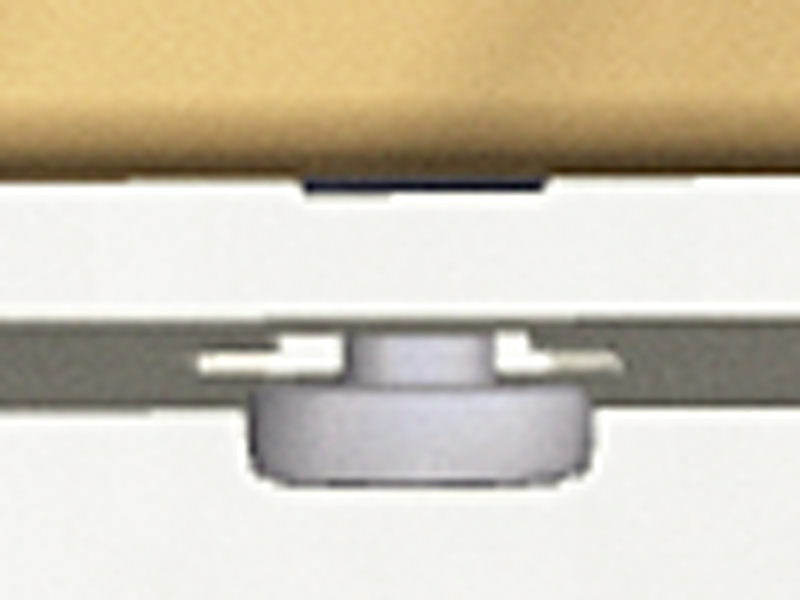

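```bash
python3 - <<'E'
from stt import *
W=load('wrist11'); m=lambda *a:np.array(a)/1000
k=800/440; a=lambda *p:up(p,k,(100,80))
O=[(a(70,63),m(40,55,155)),(a(731,57),m(40,-55,155)),(a(72,93),m(35,55,155)),(a(730,88),m(35,-55,155)),
(a(239,339),m(-40,55,60)),(a(570,340),m(-40,-55,60)),(a(296,394),m(-30,24.3,130)),(a(511,394),m(-30,-24.3,130)),(a(296,433),m(-40,24.3,130)),(a(511,432),m(-40,-24.3,130)),
(a(402,110),m(35,0,5)),(a(402,276),m(-30,0,5))]
x,r=fit6(W,O,[.57,.157,.06,2.455,0,0]); print(x,np.degrees(x[3:]));print(r.round(2).tolist())
Rh=R.from_euler('z',x[3])*R.from_euler('y',x[4])*R.from_euler('x',x[5])
for P in [(40,0,112),(40,0,0),(40,0,155)]: print(P,(Rm.inv().apply(Rh.apply(m(*P))+x[:3]-[*mid,0])*1000).round(1))
print(W['position'],W['orientation'])
E
```

```text
[ 0.5826716   0.15102706  0.05912535  2.45699032  0.04451948 -0.00560219] [140.77517588   2.55077806  -0.32098185]
[[-0.19, -0.69], [0.37, -0.17], [0.67, -0.06], [-0.78, 0.0], [-0.31, 0.67], [-0.42, -1.01], [-0.01, 0.36], [-0.22, -0.34], [1.03, 1.28], [-0.93, 1.16], [0.25, 0.14], [0.88, -1.2]]
(40, 0, 112) [ -2.9   0.8 169.2]
(40, 0, 0) [-7.9  0.2 57.3]
(40, 0, 155) [ -1.    1.  212.2]
[0.55008204 0.17642507 0.32829076] [0.8967454  0.42146293 0.05927225 0.12125792]
```

```bash
python3 - <<'E'
from stt import *
crop('wrist3',100,80,540,410,'w3');
E
```

```text
scale 1.8181818181818181
```

View pics/w3.png

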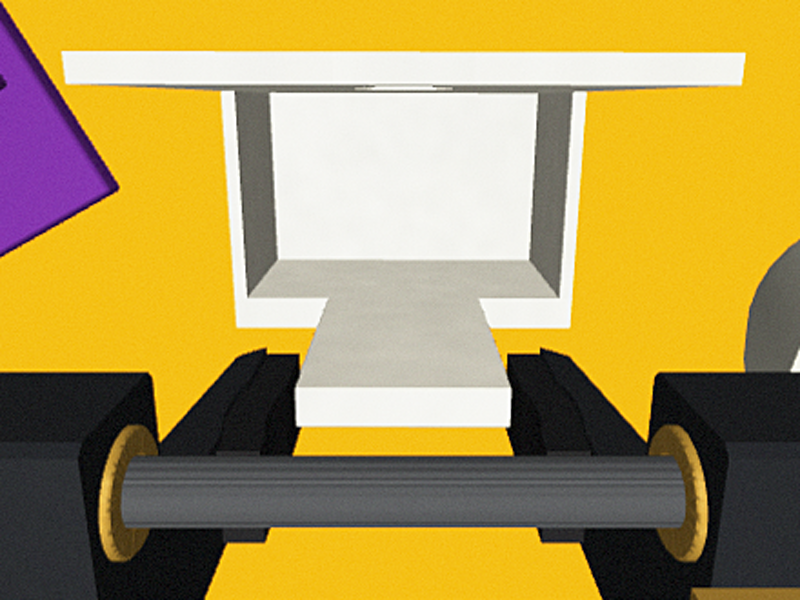

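Comparing the visible inner-face band across views (7 px on the table, 27 px lifted, 19 px now), the plate is slowly rotating toward upright. I'll continue with a slight extra push.

Request:
{"op": "apply_moves", "data": {
  "increments": "0.1 0 0 0 4; 0 0 0 0 4; 0 0 0 0 4; 0 0 0 0 4; 0 0 0 0 4; 0 0 0 0 4"
}}

```text
time: 11.4
eef_pos: [0.6016, 0.1336, 0.1507]
orientation: [0.339, 0.941, 0.0, 0.004]
wrist_force: [12.1, -7.9, -6.2]
gripper_width: 0.563
```

```bash
python3 - <<'E'
from stt import *
W=cap('wrist','wrist12');show()
crop('wrist12',100,80,540,410,'w12')
E
```

```text
TCP stand [-73.54   1.66 150.64] F stand [-14.59  -2.15  -6.19] T [-0.498  2.857 -0.018] 0.567 11.45
scale 1.8181818181818181
```

View pics/w12.png

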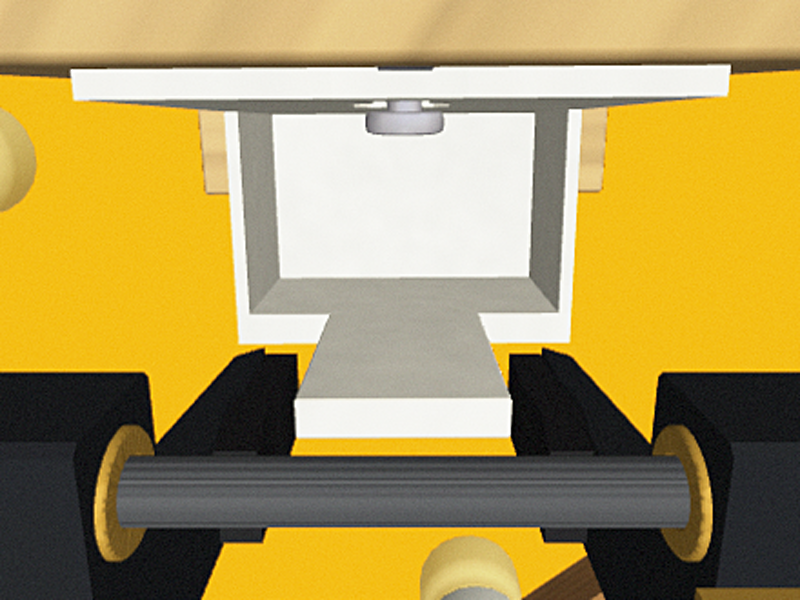

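Request:
{"op": "apply_moves", "data": {
  "increments": "0 0 0 0 4; 0 0 0 0 4; 0 0 0 0 4; 0 0 0 0 4; 0 0 0 0 4; 0 0 0 0 4",
  "force": 8
}}

```text
time: 12.05
eef_pos: [0.6005, 0.1344, 0.1504]
orientation: [0.338, 0.941, 0.0, 0.003]
wrist_force: [9.5, -5.9, -4.9]
gripper_width: 0.564
```

```bash
python3 - <<'E'
from stt import *
W=cap('wrist','wrist13');show()
crop('wrist13',100,80,540,410,'w13')
E
```

```text
TCP stand [-72.2    1.72 150.41] F stand [-10.21  -3.06  -5.01] T [-0.368  2.187 -0.04 ] 0.571 12.1
scale 1.8181818181818181
```

View pics/w13.png

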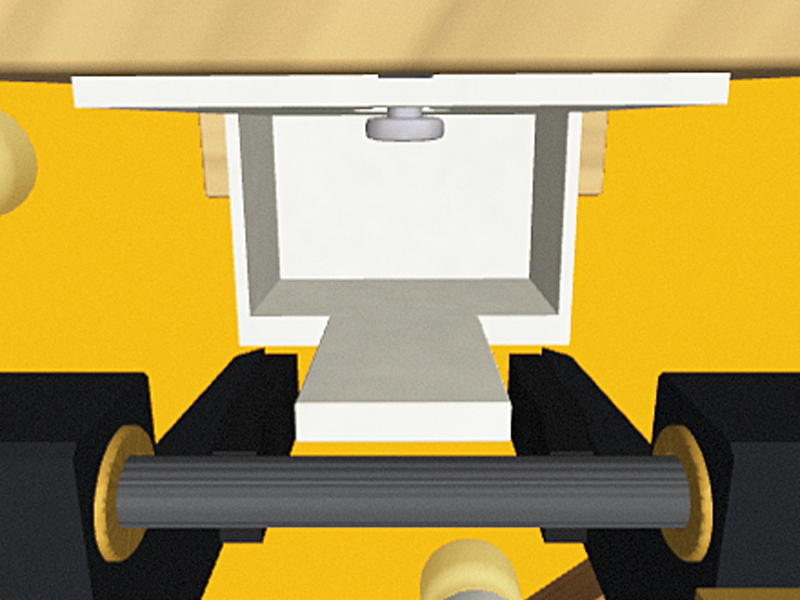

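The plate is now flush, with the band back to its on-table size. I'll firm the grip to 25 N, relieve most of the stored push, and lower slowly while watching the vertical force.

Request:
{"op": "apply_moves", "data": {
  "increments": "0 0 0 0 4; 0 0 0 0 4; -0.2 0 0 0 4; -0.15 0 0 0 4; 0 0 0 0 4",
  "force": 25
}}

```text
time: 12.6
eef_pos: [0.6003, 0.1345, 0.1498]
orientation: [0.337, 0.941, 0.0, 0.0]
wrist_force: [3.2, -1.3, -1.8]
gripper_width: 0.563
```

Request:
{"op": "apply_moves", "data": {
  "increments": "0 0 0.2 0 4; 0 0 0.3 0 4; 0 0 0.3 0 4; 0 0 0.3 0 4; 0 0 0.3 0 4; 0 0 0 0 4"
}}

```text
time: 13.2
eef_pos: [0.5999, 0.1346, 0.1351]
orientation: [0.337, 0.941, -0.0, -0.0]
wrist_force: [2.2, -1.3, -2.4]
gripper_width: 0.563
```

```bash
python3 - <<'E'
from stt import *
W=cap('wrist','wrist14');cap('scene','scene14');show()
crop('wrist14',100,80,540,410,'w14')
E
```

```text
TCP stand [-71.85   1.93 135.59] F stand [-1.93 -0.2  -2.22] T [-0.074  0.499 -0.088] 0.558 13.3
scale 1.8181818181818181
```

View pics/w14.png

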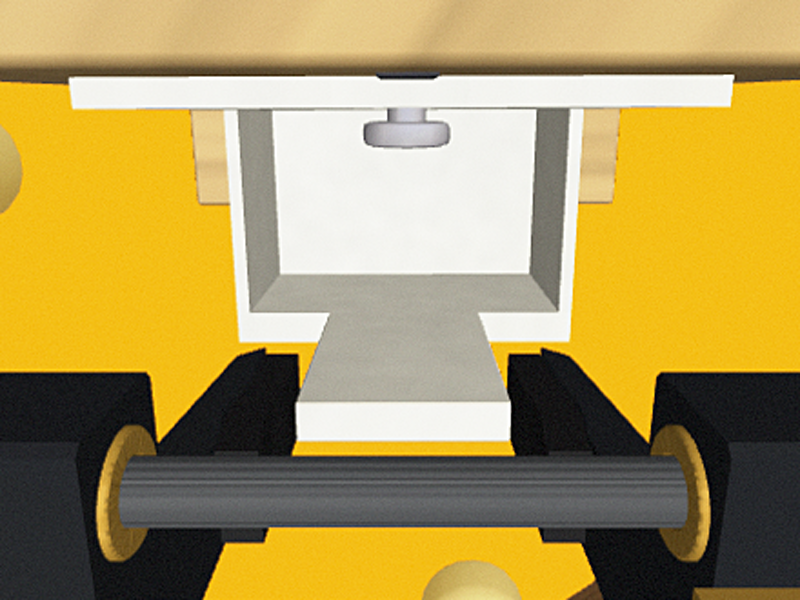

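It has lowered 14 mm freely, with the stud riding in the slot. Lowering the rest until the stud takes the weight.

Request:
{"op": "apply_moves", "data": {
  "increments": "0 0 0.3 0 4; 0 0 0.2 0 4; 0 0 0.1 0 4; 0 0 0 0 4"
}}

```text
time: 13.7
eef_pos: [0.6, 0.1347, 0.1295]
orientation: [0.337, 0.941, -0.0, -0.0]
wrist_force: [3.0, -1.7, -2.3]
gripper_width: 0.56
```

Request:
{"op": "apply_moves", "data": {
  "increments": "0 0 0.1 0 4; 0 0 0.1 0 4; 0 0 0 0 4; 0 0 0 0 4"
}}

```text
time: 14.1
eef_pos: [0.6, 0.1349, 0.1278]
orientation: [0.337, 0.941, 0.0, -0.0]
wrist_force: [0.4, -0.5, -0.8]
gripper_width: 0.557
```

Request:
{"op": "apply_moves", "data": {
  "increments": "0 0 0.1 0 4; 0 0 0.1 0 4; 0 0 0 0 4; 0 0 0 0 4"
}}

```text
time: 14.5
eef_pos: [0.6006, 0.1346, 0.1264]
orientation: [0.337, 0.941, 0.0, 0.0]
wrist_force: [-0.4, -0.8, 6.9]
gripper_width: 0.558
```

```bash
python3 - <<'E'
from stt import *
show()
E
```

```text
TCP stand [-72.11   1.5  126.42] F stand [-0.18  0.91  6.95] T [ 0.258 -0.002 -0.058] 0.558 14.5
```

The vertical force reversed to +7 N, so the slot top is resting on the stud at TCP z ≈ 127 mm, as expected. Checking before release.

Request:
{"op": "apply_moves", "data": {
  "increments": "0 0 -0.08 0 4; 0 0 0 0 4"
}}

```text
time: 14.7
eef_pos: [0.6004, 0.1347, 0.1266]
orientation: [0.337, 0.941, 0.0, 0.0]
wrist_force: [0.1, -1.0, 2.0]
gripper_width: 0.558
```

```bash
python3 - <<'E'
from stt import *
W=cap('wrist','wrist15');cap('scene','scene15');cap('side','side15');show()
crop('wrist15',100,80,540,410,'w15');crop('scene15',330,170,440,280,'s15')
E
```

```text
TCP stand [-71.99   1.59 126.62] F stand [-1.77  0.64  2.57] T [-0.105  0.226 -0.117] 0.555 14.85
scale 1.8181818181818181
scale 5.454545454545454
```

View pics/w15.png

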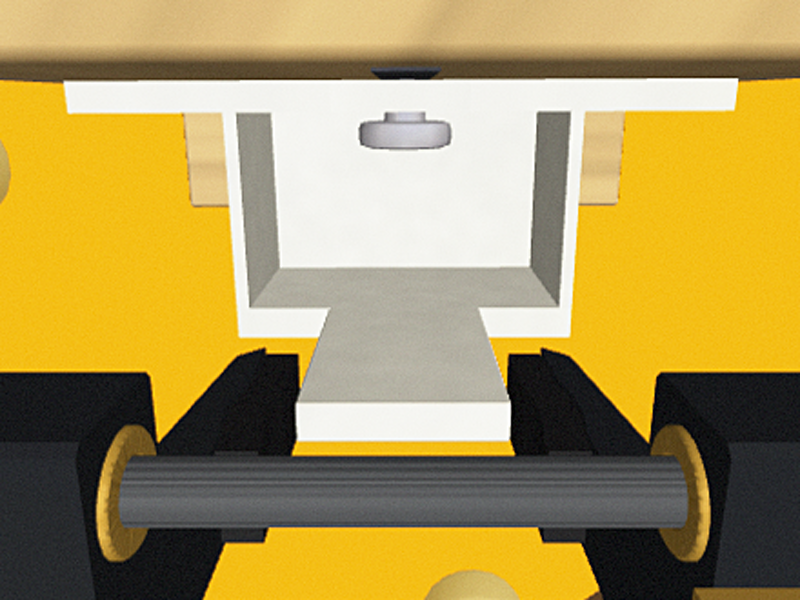

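View pics/s15.png

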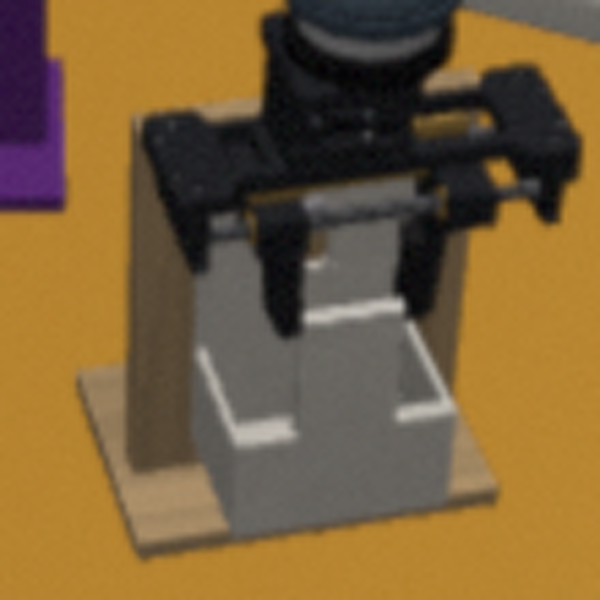

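Seated, with the head in front of the plate. Easing the grip, then opening gradually.

Request:
{"op": "apply_moves", "data": {
  "increments": "0 0 0 0 4; 0 0 0 0 4; 0 0 0 0 4; 0 0 0 0 4",
  "force": 5
}}

```text
time: 15.25
eef_pos: [0.6003, 0.1346, 0.1266]
orientation: [0.337, 0.941, 0.0, 0.0]
wrist_force: [1.8, -1.6, 2.4]
gripper_width: 0.567
```

Request:
{"op": "apply_moves", "data": {
  "increments": "0 0 0 0 5.2; 0 0 0 0 5.6; 0 0 0 0 6; 0 0 0 0 6.5; 0 0 0 0 7; 0 0 0 0 7; 0 0 0 0 7"
}}

```text
time: 15.95
eef_pos: [0.6001, 0.1346, 0.1265]
orientation: [0.337, 0.941, -0.0, -0.0]
wrist_force: [0.5, -0.0, 0.3]
gripper_width: 0.794
```

```bash
python3 - <<'E'
from stt import *
W=cap('wrist','wrist16');show()
crop('wrist16',100,80,540,410,'w16')
E
```

```text
TCP stand [-71.73   1.79 126.5 ] F stand [ 0.25 -0.56 -0.47] T [-0.08   0.027 -0.031] 0.797 16.0
scale 1.8181818181818181
```

View pics/w16.png

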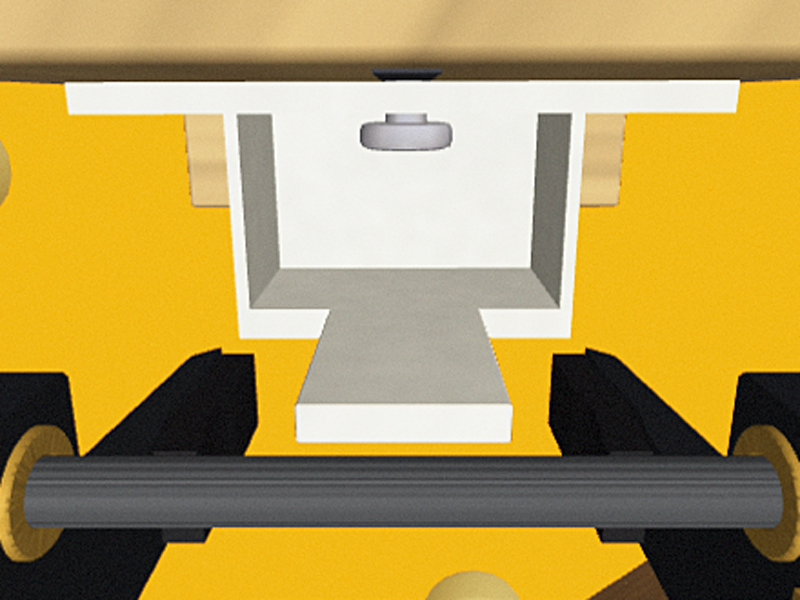

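Released, and the holder stayed put with clear gaps at both fingers. Withdrawing straight up, then back.

Request:
{"op": "apply_moves", "data": {
  "increments": "0 0 -0.5 0 7; 0 0 -1 0 7; 0 0 -2 0 7; 0 0 -3 0 7; 0 0 -3 0 7; 0 0 -3 0 7; -2 0 -3 0 7; -3 0 0 0 7"
}}

```text
time: 16.8
eef_pos: [0.6409, 0.1052, 0.2881]
orientation: [0.336, 0.942, 0.003, 0.004]
wrist_force: [0.7, 0.5, -0.5]
gripper_width: 0.797
```

Request:
{"op": "apply_moves", "data": {
  "increments": "-3 -3 0 0 7; -3 -4 0 0 7; -3 -4 0 0 7; -3 -4 0 0 7; -2 -3 0 0 7; 0 0 0 0 7; 0 0 0 0 7"
}}

```text
time: 17.5
eef_pos: [0.6326, -0.1257, 0.2823]
orientation: [0.338, 0.941, 0.0, 0.0]
wrist_force: [1.0, 0.5, 0.8]
gripper_width: 0.795
```

```bash
python3 - <<'E'
from stt import *
cap('scene','scene17');cap('side','side17');show()
crop('scene17',330,170,440,280,'s17'); crop('side17',200,200,350,370,'d17')
E
```

```text
TCP stand [-260.33  180.43  282.11] F stand [-0.09  0.18  0.14] T [-0.044 -0.003  0.032] 0.792 17.6
scale 5.454545454545454
scale 3.5294117647058822
```

View pics/s17.png

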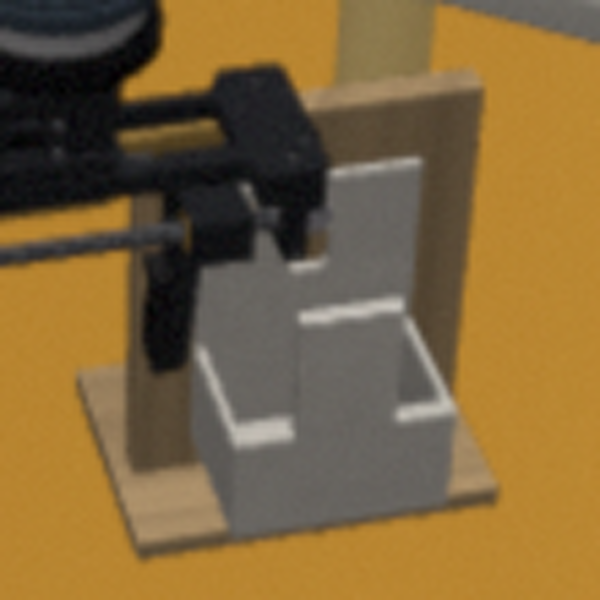

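View pics/scene17.png

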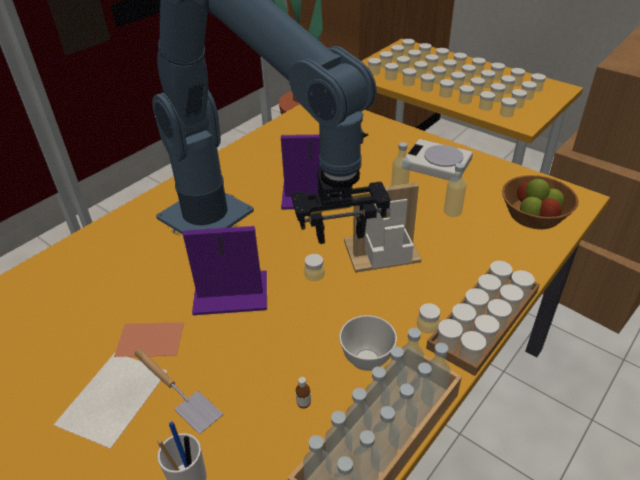

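View pics/d17.png

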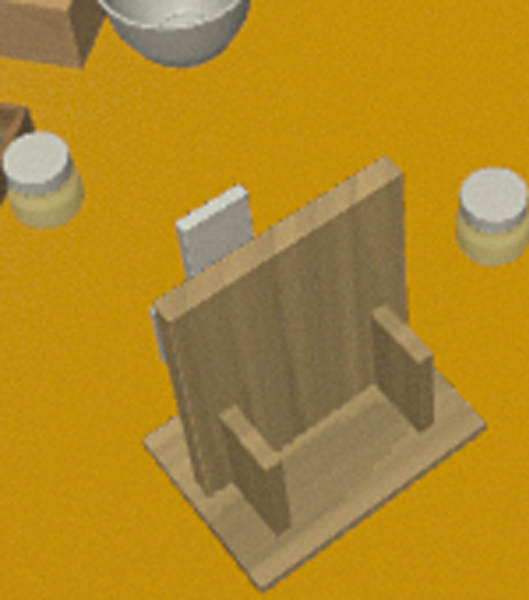

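The holder is hanging and the other things haven't moved. I'll clear the view once to check it is upright.

Request:
{"op": "apply_moves", "data": {
  "increments": "0 -3 0 0 7; 0 -4 0 0 7; 0 -4 0 0 7; 0 -3 0 0 7; 0 0 0 0 7; 0 0 0 0 7"
}}

```text
time: 18.2
eef_pos: [0.5444, -0.2317, 0.2819]
orientation: [0.336, 0.942, 0.0, 0.0]
wrist_force: [-0.4, 0.0, -0.1]
gripper_width: 0.797
```

```bash
python3 - <<'E'
from stt import *
cap('scene','scene18');show()
crop('scene18',350,180,430,275,'s18',6.3)
a,b=cv2.imread('pics/scene17.png'),cv2.imread('pics/scene18.png')
d=cv2.absdiff(a,b).max(2)[215:275,365:430]; print('lower holder diff',d.max(),d.mean())
E
```

```text
TCP stand [-260.41  319.66  281.8 ] F stand [ 0.05 -0.38 -0.6 ] T [-0.092 -0.05  -0.011] 0.792 18.25
scale 6.3
lower holder diff 91 3.149230769230769
```

View pics/s18.png

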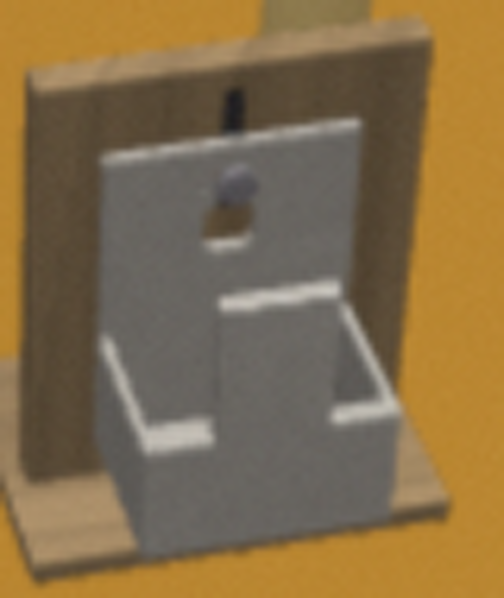

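The stud sits at the top of the slot, and the plate top runs parallel to the board top within about 0.5°. Handing in.

```bash
python3 -c "
from plant import *
print(job_done())"
```

```text
the job is handed in; nothing more can be done
None
```

The white holder is hanging on the plywood stand with the stud at the top of the narrow slot, and I handed the job in at about 18 s. The robot was clear of everything at that point.

**What I did:**
- **Grip:** I pinched the tab across its 50 mm width instead of front to back. With the stud this low, a front-to-back grip would have run the gripper's body into the board.
- **Insertion:** The keyhole passed over the stud's head without contact force. The holder had sagged about 2.3° in the grip. I pressed it on the board at up to about 18 N with an eased grip until the plate was flush.
- **Lowering:** I lowered it about 23 mm under grip until the stud took the weight. The vertical force went from about −2.3 N to +7 N. Then I let go gradually and backed away.

**Last checks:**
- The last picture shows the head in front of the plate at the top of the slot. The holder is upright, with its top edge parallel to the board's within about 0.5°.
- The other things on the table look unmoved.
- The wrist force read about zero after I backed away.

**What disagreed:**
- The stud height read about 169–171 mm from the wrist camera and 173–176 mm from the scene camera. I used 171 mm, and the height where the stud took the weight fits that.
- My image comparison for stillness was inconclusive. It showed some differences around the holder, which I put down to the gripper's shadow but did not confirm.

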